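# Switch the bench control unit's mode with the screwdriver

## Robot

A 6-joint arm with a two-finger parallel gripper is mounted at the origin on a cart in front of the work surface, level with it; the furniture and walls round the work are solid. World frame = base frame: x ahead of the robot, y to its left, z up, the work surface at z = 0. Lengths are in mm, angles in rad, forces in N, time in s.
With the tool pointing down it reaches from about 350 to 875 mm from the base axis. Payload 4.2 kg.
Tool frame: the origin (TCP) lies midway between the tips of the shut fingers; the grasp point (between the pads) lies 19 mm behind it; z points along the fingers, y is the direction in which the jaws open and shut (so a half turn about z gives the same grasp; the last joint's range is limited). The gripper opens to 85 mm and grips with 20 to 120 N. Pads are 22 mm wide; open, the fingers measure 114 mm over their backs; the gripper's body (76 mm by 85 mm) begins 54 mm behind the grasp point. The pads swing forward as they close: fully open they stand 13 mm farther back than shut.
Start: joints at [-1.028, 0.385, 0.008, 0, -1.194, -0.259], TCP at [175.02, -599.973, 231.312] pointing down, gripper open.
Joint ranges: [-3.14, 3.14], [-1.21, 2.06], [-1.07, 1.41], [-3.16, 2.05], [-2.99, -0.16], [-3.1, 3.1]. Speed limits (rad/s): [2.79, 2.79, 3.14, 3.14, 3.14, 3.14].

## Interface

Orientations are given as a unit quaternion [x, y, z, w].
In Python, from bench import arm, eyes, nets gives the robot as it stands.
- The arm moves only by the tool jog_arm, never from a script. Its argument "rows" is a list of rows, each a list of 3 entries, a list of its own where there are three numbers: the shift along the tool's x, y, z in cm, then the turn, a rotation vector about the tool's x, y, z in degrees, then the finger opening in cm, from 0 to 8.54. In form: [[[x, y, z], [ax, ay, az], jaw], ...]. A call has 1 to 10 rows; each row shifts and turns the commanded pose from where the row before left it, along the tool's axes as they then stand; what a row does not reach is not made up. A row lasts 1/8 s, in which the tool goes at most 62.5 mm and 10.7 degrees, less where a joint would pass 70% of its speed; a pose out of reach is approached as far as the arm can. A call with a gripper value outside its range is refused whole. The fingers move at their own pace and stop on an object; the grip force is fixed at half the most. Time passes only in rows, so rows that do not move let the fingers close. It gives the time, the measured TCP pose, the force and the opening at its end, in the units of the state.
- arm.read_state(): the state, without advancing time (a new reading comes with each control period).
- eyes.get_image(name): name is "scene" or "top"; returns the picture (480x640x3 uint8, red, green, blue); there is no depth.
- eyes.camera_model(name): a dict with "K" (3x3 intrinsics, pixels), "rvec" (rotation vector, rad) and "tvec" (3), from world to camera coordinates, as OpenCV has them. Camera axes: x right, y down, z forward; pixel columns grow to the right and rows downward; lengths in mm; the calibration is good to about 2 mm. A picture is of the moment at which its call begins. camera_model takes no time and is no camera call.
- arm.job_done(): hands the job in, once; it reports no verdict.
Trained networks look in the newest picture that a camera, given by its name, has taken for a name from the list of things; names that differ only in an ending like _2 or _b are one class to them, and where a whole thing is asked for, a point or a joint stands for the part that bears it (a point fixed in the world has none). Each returns a list of dicts, best first, with "conf" (0 to 1); they miss things now and then, are a little off and sometimes report something else, mostly with a low value. They report only what shows in the picture. A call takes as long as a camera call. They do not tell look-alikes from the thing itself.
- nets.boxes_of(camera, name): "position" ([column, row] as shares, 0 to 1, of the picture: columns of its width, rows of its height, amid what is visible of it).
The state is a dict: "clock": time; "joints": joint angles; "joint_vel": joint speeds; "joint_efforts": joint torques, N m; "position": TCP position; "ee_rot": TCP orientation; "contact_force": force on the tool from outside, world axes, zero at the start; "wrist_torque": the same for the moment, N m; "gripper_width": finger opening in mm.
Only numpy, scipy, OpenCV 4.12 (cv2) and the standard library are available. Lean on these libraries where they do the work, as an engineer would, in place of code of your own. Each camera call takes 0.05 s, during which the arm holds its last target.

## Task

Take the orange flat screwdriver out of its blue stand and use it to turn the slotted selector on the sloped panel of the control unit a quarter turn clockwise, so that the selector's white pointer lines up with the green mark. Then put the screwdriver back in the stand, seated upright on its guard, and let go. Touch the control unit with nothing but the screwdriver, and leave the other things on the bench where they are.

Things in the scene. Friction and masses are not known exactly. Their poses are not given: they have to be found in the camera images.
- screwdriver: flat screwdriver, 0.12 kg, loose, upright in the stand. Origin: centre of the underside of its black finger guard (48 mm dia, 6 mm thick); +z up the handle. Orange square handle 26 x 26 mm (sides square to x and y), z 6 to 81 mm, thin cap to 82.5. Below: round steel shank 10 mm thick, then a flat blade 20 mm wide (along x), 4 mm thick (along y), 19 mm long, ending at z = -75 mm.
- driver_tip (a point): centre of the blade's end, 75 mm below the screwdriver's origin on its axis; same axes as the screwdriver. A white stripe on top of the handle runs the same way as the blade's width (x).
- stand: blue tool stand, fixed to the bench: base 100 x 100 x 10 mm, two side walls, top plate 80 x 80 x 12 mm with its top 95 mm above the bench and a round 32 mm hole straight through its middle; open below the plate down to the base. The guard rests on the plate. Origin: centre of the underside, z up.
- stand_mouth (a point): centre of the hole at the top surface of the stand's top plate, 95 mm above the bench.
- console: white control unit, fixed, 180 (x) x 220 (y) x 114 mm; origin: centre of underside; x points from its low front edge to the back, y to its left, z up. The grey panel slopes up 30 degrees to the back: its outward normal leans 30 degrees from vertical towards -x. Selector axis 35 mm right of the middle; white mark up the slope from it (12 o'clock), green mark right of it (3 o'clock, -y).
- selector_slot (a point): centre of the slot's floor; turns with the selector. z: panel's outward normal (turning axis); x: along the slot to the white pointer. The slot crosses a black round head of 46 mm dia, open at both ends: 5.5 mm wide, 8.5 mm deep, mouth chamfered to 9.5 mm. The pointer is on the grey flange (60 mm dia) at one end of the slot.
- selector (a joint): selector angle, rad: 0 with the pointer at the white mark (slot up the slope), growing clockwise seen from in front of the panel, 1.571 at the green mark. Starts within 0.3 of 0. Stops at -0.6 and 2.2; friction about 0.08 N m, no detents, stays where left. The blade has some 0.08 rad of play in the slot either way.
- timer: white timer, 62 x 68 x 21 mm, loose bystander; origin under its centre.
- tape_roll: roll of tan tape lying flat, 88 mm diameter, 24 mm high, loose bystander; origin under its centre.
- marker: white marker pen with black ends, 138 mm long, 18 mm thick, lying flat along its y, loose bystander; origin under its centre.
- stock_a: white bottle with yellow cap, 44 mm diameter, 100 mm high, loose bystander; origin under its centre.
- stock_b: white bottle with blue cap, 44 mm diameter, 100 mm high, loose bystander; origin under its centre.
Mind the look-alikes: they are no part of the job. Of the things like the screwdriver, leave any that is red; of the rest the larger one is meant.

How it is judged:
By the outcome, as a careful person would: the job done as asked, in the order asked, and still so for the second after the job is handed in, with the robot touching nothing.
It also fails if it takes over 51 s, if anything falls off the work surface, if the arm or the gripper's body presses on something with over 40 N, if the wrist force passes 120 N, or if a joint passes its speed limit or range.

## Working session

There is one attempt and no reset: what is moved stays moved. The work goes in short steps, Python scripts to look and compute and a tool call to move; the robot and the scene stay as the last step left them, time stands still between calls to the robot, and variables do not carry over. Pictures are saved under pics/ and viewed, and the job is handed in when it is done.

Besides the shell and the picture viewer there is one more tool, called after "Request:" as name(argument=value, ...) on one line, values as JSON. jog_arm: Moves the arm, as the interface text tells. Its arguments: {"type":"object","properties":{"rows":{"type":"array","items":{"type":"array"}}},"required":["rows"]}

```bash
mkdir -p pics; ls; cat > h.py <<'E'
import numpy as np, cv2
from scipy.spatial.transform import Rotation as R
from bench import arm, eyes, nets
E
python3 - <<'E'
from h import *
for c in ("scene","top"):
    im=eyes.get_image(c); cv2.imwrite(f"pics/{c}0.png",im[:,:,::-1]); np.save(f"{c}0.npy",im)
    m=eyes.camera_model(c); Rm=cv2.Rodrigues(np.array(m["rvec"]))[0]; print(c,np.round(m["K"],1).tolist(),(-Rm.T@np.array(m["tvec"])).round(), Rm.round(3).tolist())
print(arm.read_state())
E
```

```text
pics
scene [[456.1, 0.0, 307.7], [0.0, 456.1, 233.5], [0.0, 0.0, 1.0]] [1240. -413.  895.] [[0.503, 0.864, 0.009], [0.607, -0.346, -0.716], [-0.615, 0.365, -0.698]]
top [[434.0, 0.0, 316.0], [0.0, 434.0, 249.4], [0.0, 0.0, 1.0]] [352.  33. 964.] [[0.0, -1.0, 0.002], [-0.986, -0.0, -0.164], [0.164, -0.002, -0.986]]
{'clock': 0.1, 'joints': array([-1.02841191e+00,  3.85519864e-01,  6.72593674e-03, -4.21435747e-04,
       -1.19400433e+00, -2.58600845e-01]), 'joint_vel': array([-0.00161815, -0.00238812,  0.00398389,  0.00324356, -0.00082063,
        0.00041782]), 'joint_efforts': array([-2.71907411e-03, -3.93318486e+01,  1.88928598e+01,  4.19807330e+00,
       -2.65385526e-03, -1.66875420e-06]), 'position': array([ 174.85399088, -599.48570193,  230.29441236]), 'ee_rot': array([-1.41339122e-01,  9.89960713e-01,  9.98117720e-04, -2.09888618e-04]), 'contact_force': array([ 0.04763508, -0.24031513, -0.0246761 ]), 'wrist_torque': array([-0.00911604,  0.03590355, -0.04892424]), 'gripper_width': 85.49736166073376}
```

View pics/scene0.png

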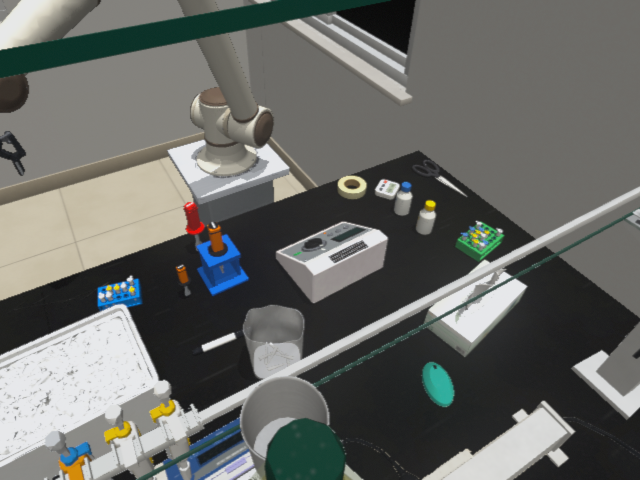

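View pics/top0.png

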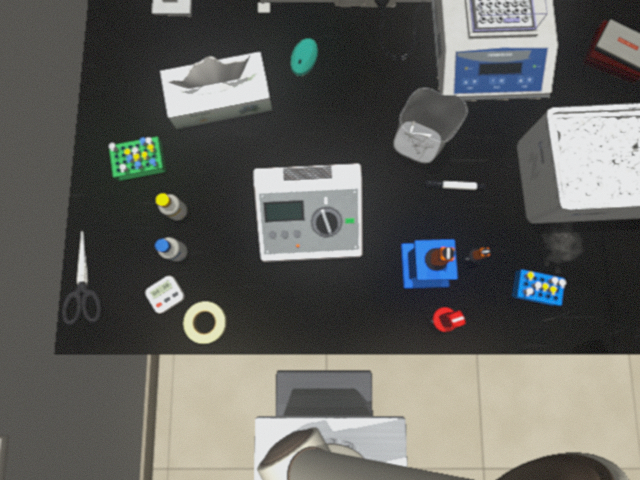

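```bash
python3 - <<'E'
from h import *
t=np.load("top0.npy"); s=np.load("scene0.npy")
def z(im,x,y,w,h,f): return cv2.resize(im[y:y+h,x:x+w],None,fx=f,fy=f,interpolation=cv2.INTER_CUBIC)
cv2.imwrite("pics/t1.png",z(t,395,225,110,110,5)[:,:,::-1])
cv2.imwrite("pics/t2.png",z(t,245,155,125,115,5)[:,:,::-1])
cv2.imwrite("pics/s1.png",z(s,170,195,100,110,5)[:,:,::-1])
cv2.imwrite("pics/s2.png",z(s,265,210,130,100,6)[:,:,::-1])
for c in("top","scene"):
  for n in("screwdriver","driver_tip","stand","stand_mouth","console","selector_slot","selector"):
    print(c,n,[(np.round(np.array(d["position"])*[640,480],1).tolist(),round(d["conf"],2)) for d in nets.boxes_of(c,n)])
E
```

```text
top screwdriver [([446.3, 320.3], 0.96), ([476.7, 252.7], 0.76), ([438.8, 256.3], 0.72)]
top driver_tip [([438.8, 255.9], 0.76), ([447.1, 318.7], 0.63), ([475.8, 254.4], 0.49)]
top stand [([422.8, 267.6], 0.58)]
top stand_mouth [([422.0, 267.8], 0.69)]
top console [([305.7, 213.8], 0.88), ([323.5, 221.8], 0.4)]
top selector_slot [([325.4, 221.1], 0.73)]
top selector [([324.9, 222.1], 0.76)]
scene screwdriver [([183.7, 276.7], 0.83), ([215.1, 243.1], 0.58)]
scene driver_tip [([194.5, 221.3], 0.91), ([216.0, 244.7], 0.88), ([333.8, 257.1], 0.57)]
scene stand [([221.5, 271.7], 0.78), ([311.4, 242.3], 0.18)]
scene stand_mouth [([219.9, 342.3], 0.72), ([219.0, 273.9], 0.66)]
scene console [([335.1, 258.7], 0.91)]
scene selector_slot [([425.1, 218.2], 0.62), ([313.9, 241.9], 0.5)]
scene selector [([333.6, 260.5], 0.68), ([311.5, 244.0], 0.59), ([216.4, 247.3], 0.45)]
```

View pics/t1.png

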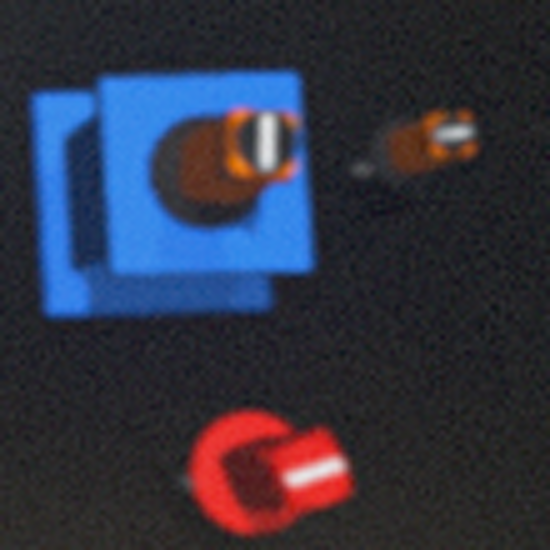

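View pics/t2.png

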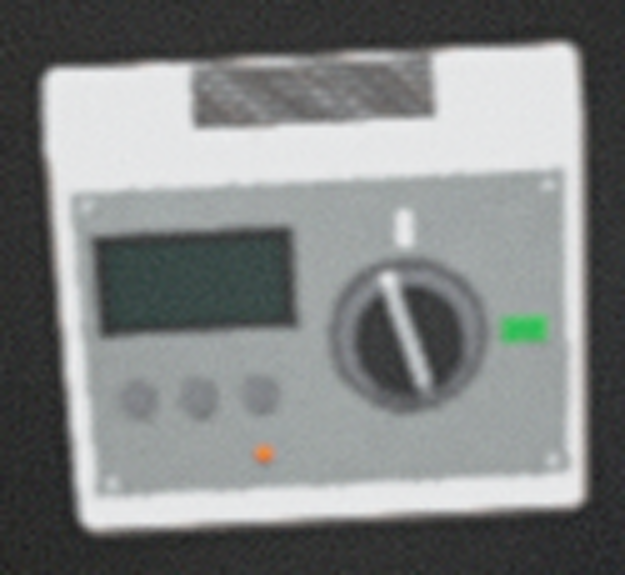

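View pics/s1.png

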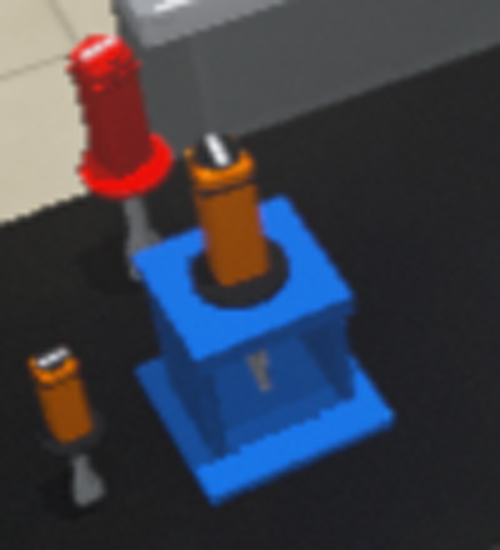

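View pics/s2.png

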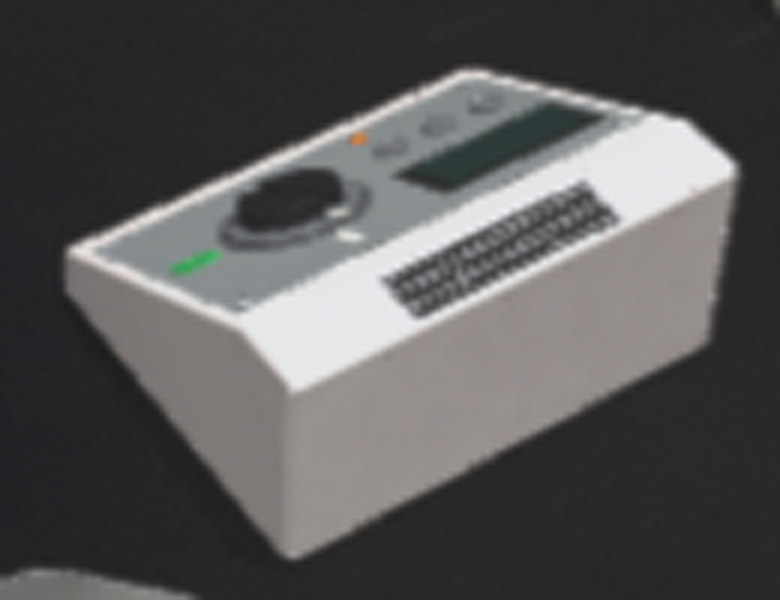

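```bash
cat >> h.py <<'E'
from scipy.optimize import least_squares
M={}
for c in("scene","top"):
    m=eyes.camera_model(c); M[c]=(np.array(m["K"]),np.array(m["rvec"]),np.array(m["tvec"]))
def proj(c,P):
    K,r,t=M[c]; return cv2.projectPoints(np.array(P,float).reshape(-1,1,3),r,t,K,None)[0].reshape(-1,2)
def ray(c,uv,z):
    K,r,t=M[c]; Rm=cv2.Rodrigues(r)[0]; C=-Rm.T@t
    d=Rm.T@np.linalg.inv(K)@np.array([uv[0],uv[1],1.]); return C+d*(z-C[2])/d[2]
def tri(ut,us):
    f=lambda P:np.r_[proj("top",P)[0]-ut,proj("scene",P)[0]-us]
    s=least_squares(f,[450,0,80]); return s.x,s.fun
def uc(p,off,f): return (np.array(p,float)+.5)/f-.5+np.array(off)
T1=lambda p:uc(p,(395,225),5); T2=lambda p:uc(p,(245,155),5); S1=lambda p:uc(p,(170,195),5); S2=lambda p:uc(p,(265,210),6)
E
python3 - <<'E'
from h import *
print("stand")
for n,p in dict(a=(98,77),b=(298,72),c=(314,268),d=(113,273)).items(): print(ray("top",T1(p),95).round(1))
# order in scene
for p in((132,257),(283,197),(352,300),(200,360)): print(ray("scene",S1(p),95).round(1))
print("cap",ray("top",T1((266,141)),177.5).round(1),ray("scene",S1((217,151)),177.5).round(1))
print("stripe top", [ray("top",T1(p),177.5).round(1) for p in((267,113),(267,170))],"scene",[ray("scene",S1(p),177.5).round(1) for p in((207,137),(228,164))])
print("guard",ray("top",T1((212,172)),101))
for n,a,b in(("green",(524,329),(195,263)),("white",(404,228),(350,236)),("LED",(263,454),(358,139)),("pointer",(389,279),(338,212)),("screwBR",(548,184),(243,304)),("btn1",(261,396),(389,146)),("btn3",(140,400),(485,104)),("LCD tl",(292,230),(450,190))):
    x,f=tri(T2(a),S2(b)); print(n,x.round(1),f.round(2))
print("back bottom",[ray("scene",S2(p),0).round(1) for p in((292,558),(708,345))])
print("back top",[ray("scene",S2(p),114).round(1) for p in((292,392),(738,170))],[ray("top",T2(p),114).round(1) for p in((47,70),(578,44))])
E
```

```text
stand
[ 516.2 -169.4   95. ]
[ 518.3 -251.2   95. ]
[ 438.1 -253.4   95. ]
[ 436.1 -172.5   95. ]
[ 438.  -252.2   95. ]
[ 435.6 -172.1   95. ]
[ 517.4 -171.1   95. ]
[ 517.3 -248.3   95. ]
cap [ 476.7 -211.1  177.5] [ 475.7 -211.2  177.5]
stripe top [array([ 487.2, -212. ,  177.5]), array([ 466. , -211. ,  177.5])] scene [array([ 464.6, -211.7,  177.5]), array([ 486.3, -210.1,  177.5])]
guard [ 476.22665496 -212.46279508  101.        ]
green [562.6 -39.8  71.6] [ 0.06  0.03  0.08 -0.  ]
white [599.9  11.3  95. ] [ 0.04  0.02  0.05 -0.01]
LED [513.1  70.8  47.8] [ 0.09  0.05  0.12 -0.01]
pointer [580.1  17.6  88. ] [-0.05 -0.02 -0.06  0.01]
screwBR [616.5 -48.1 102.4] [ 0.11  0.06  0.14 -0.01]
btn1 [535.7  71.6  62.2] [-0.05 -0.03 -0.07  0.01]
btn3 [534.  122.9  61.9] [-0.05 -0.03 -0.07  0.01]
LCD tl [598.9  58.4  96.8] [-0.37 -0.2  -0.49  0.07]
back bottom [array([666.1, -53.6,   0. ]), array([657.4, 162.7,   0. ])]
back top [array([673., -60., 114.]), array([661.5, 157.2, 114. ])] [array([661.3, 157.9, 114. ]), array([672.7, -59.9, 114. ])]
```

```bash
python3 - <<'E'
from h import *
t=np.load("top0.npy"); s=np.load("scene0.npy")
def z(im,x,y,w,h,f): return cv2.resize(im[y:y+h,x:x+w],None,fx=f,fy=f,interpolation=cv2.INTER_CUBIC)
a=z(t,305,190,55,55,10);b=z(s,295,220,55,55,10)
a=np.clip(a.astype(float)*1.4,0,255);b=np.clip(b.astype(float)*1.6,0,255)
cv2.imwrite("pics/head.png",cv2.resize(np.hstack([a,b]),(800,400))[:,:,::-1])
E
```

```text
[ WARN:0@1.291] global loadsave.cpp:1063 imwrite_ Unsupported depth image for selected encoder is fallbacked to CV_8U.
```

View pics/head.png

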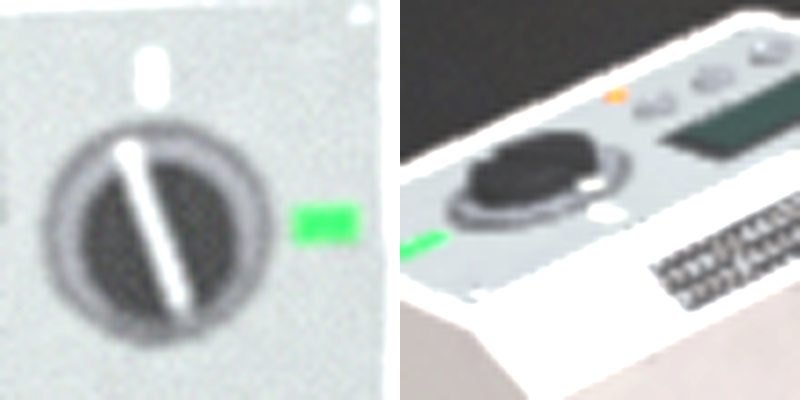

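```bash
cat >> h.py <<'E'
yaw=0.05; O=np.array([577.2,44.3,0])
Rc=R.from_euler('z',yaw).as_matrix()
nrm=Rc@np.array([-.5,0,np.sqrt(.75)]); up=Rc@np.array([np.sqrt(.75),0,.5]); rt=Rc@np.array([0,-1.,0])
A0=O+Rc@np.array([-18.8,-35,71.6])  # axis at panel plane
def pt(r,u,h): return A0+rt*r+up*u+nrm*h   # right, up-slope, out
E
python3 - <<'E'
from h import *
t=np.load("top0.npy"); s=np.load("scene0.npy")
def z(im,x,y,w,h,f): return cv2.resize(im[y:y+h,x:x+w],None,fx=f,fy=f,interpolation=cv2.INTER_CUBIC)
a=np.linspace(0,2*np.pi,73)
def draw(hf,hh):
    outs=[]
    for im,c,off in((t,"top",(305,190)),(s,"scene",(295,220))):
        b=np.clip(z(im,*off,55,55,7).astype(float)*1.4,0,255).astype(np.uint8).copy()
        for r,h,col in((30,hf,(255,0,0)),(23,hh,(255,255,0)),(23,hf,(0,255,255))):
            p=proj(c,[pt(r*np.cos(k),r*np.sin(k),h) for k in a]); q=((p-off+.5)*7-.5).round().astype(int)
            cv2.polylines(b,[q.reshape(-1,1,2)],True,col,1)
        for P in(pt(48,0,0),pt(0,48,0),pt(0,0,hh)):
            q=((proj(c,[P])[0]-off+.5)*7-.5).round().astype(int); cv2.circle(b,tuple(map(int,q)),2,(255,0,255),-1)
        outs.append(b)
    return np.hstack(outs)
cv2.imwrite("pics/ov.png",draw(4,14)[:,:,::-1]);
E
```

```text
(no output)
```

View pics/ov.png

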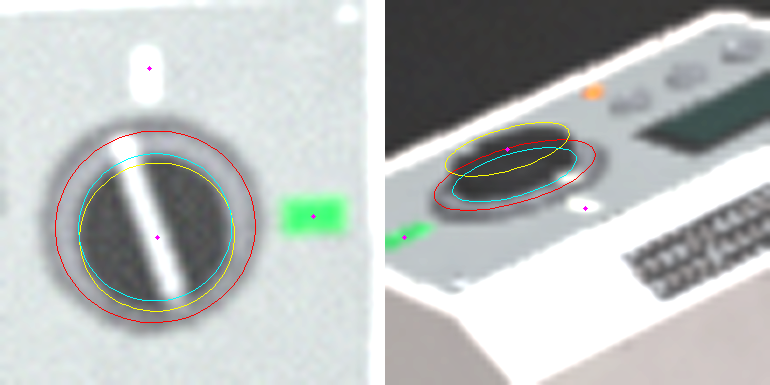

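```bash
python3 - <<'E'
from h import *
t=np.load("top0.npy"); s=np.load("scene0.npy")
gt=t[190:245,305:360].max(2).astype(np.uint8); gs=s[220:275,295:350].max(2)
F=8
a=np.linspace(0,2*np.pi,91)
def mask(c,off,dr,du,h0,h1):
    P=[pt(dr+23*np.cos(k),du+23*np.sin(k),h) for k in a for h in(h0,h1)]
    q=((proj(c,P)-off+.5)*F-.5).astype(np.float32)
    hu=cv2.convexHull(q).round().astype(np.int32); m=np.zeros((55*F,55*F),np.uint8); cv2.fillConvexPoly(m,hu,1); return m.astype(bool)
Dt=cv2.resize(gt,None,fx=F,fy=F,interpolation=cv2.INTER_CUBIC); Ds=cv2.resize(gs,None,fx=F,fy=F,interpolation=cv2.INTER_CUBIC)
print(np.percentile(Dt,[1,5,20,50]),np.percentile(Ds,[1,5,20,50]))
def comp(m,c):
    n,l,_,_=cv2.connectedComponentsWithStats(m.astype(np.uint8)); return l==l[c[1],c[0]] if m[c[1],c[0]] else None
bt=comp(Dt<75,(150,250)); bs=comp(Ds<75,(130,150))
if bt is not None: bt=cv2.morphologyEx(bt.astype(np.uint8),cv2.MORPH_CLOSE,np.ones((41,41))).astype(bool)
print(bt is None or bt.sum(), bs is None or bs.sum())
iou=lambda x,y:(x&y).sum()/(x|y).sum()
res=[]
for dr in np.arange(-3,2.1,1):
  for du in np.arange(-4,4.1,1):
    for h1 in range(8,21,2):
      for h0 in (2,4,6):
        i1=iou(bt,mask("top",(305,190),dr,du,h1,h1)|mask("top",(305,190),dr,du,h0,h1)); i2=iou(bs,mask("scene",(295,220),dr,du,h0,h1)); res.append((i1+i2,i1,i2,dr,du,h0,h1))
res.sort(reverse=True)
for r in res[:14]: print(np.round(r,3))
cv2.imwrite("pics/m.png",np.hstack([bt,bs]).astype(np.uint8)*255)
E
```

```text
[ 59.  64. 132. 163.] [ 39.  40.  47. 141.]
True TrueTraceback (most recent call last):
  File "<stdin>", line 23, in <module>
  File "<stdin>", line 17, in <lambda>
TypeError: unsupported operand type(s) for &: 'NoneType' and 'bool'
```

```bash
python3 - <<'E'
from h import *
t=np.load("top0.npy"); s=np.load("scene0.npy")
gt=t[190:245,305:360].max(2); gs=s[220:275,295:350].max(2)
print(gt[32,::2]); print(gt[::2,28]); print(gs[22,::1]); print(gs[::1,18])
E
```

```text
[165 167 163 122 132 119  64  65  65  65 166 173  80  61  64  58  91 130
 115 151 170 182 182 178 178 165 172 226]
[186 163 163 163 167 162 161 163 162 126 125 138  98  64  64  63  64  62
  63  57  67  96 117 146 166 161 162 165]
[ 99 147 208 219 201 189 164 150 142 121  84  67  56  47  44  44  43  43
  43  43  44  44  44  42  42  43  52  94 116 118  95 106 135 145 146 145
 146 145 145 145 143 140 137 122 119 134 140 145 150 161 183 209 222 227
 229]
[ 39  40  39  40  40  40  40  40  40  40  41  41  41  60 136 215 199 146
 101  55  46  42  43  46  49  48  47  61 108 107 104 137 144 143 143 143
 143 153 192 228 231 232 233 233 233 233 233 233 233 233 233 233 231 224
 205]
```

```bash
cat > fit.py <<'E'
from h import *
t=np.load("top0.npy"); s=np.load("scene0.npy")
gt=t[190:245,305:360].max(2).astype(np.uint8); gs=s[220:275,295:350].max(2)
F=8
a=np.linspace(0,2*np.pi,61)
def mask(c,off,dr,du,h0,h1):
    P=[pt(dr+23*np.cos(k),du+23*np.sin(k),h) for k in a for h in(h0,h1)]
    q=((proj(c,P)-off+.5)*F-.5).astype(np.float32)
    hu=cv2.convexHull(q).round().astype(np.int32); m=np.zeros((55*F,55*F),np.uint8); cv2.fillConvexPoly(m,hu,1); return m.astype(bool)
Dt=cv2.resize(gt,None,fx=F,fy=F,interpolation=cv2.INTER_CUBIC); Ds=cv2.resize(gs,None,fx=F,fy=F,interpolation=cv2.INTER_CUBIC)
def comp(m,c):
    n,l,_,_=cv2.connectedComponentsWithStats(m.astype(np.uint8)); return l==l[c[1],c[0]]
bt=comp(Dt<95,(15*8,32*8))|comp(Dt<95,(28*8,30*8)); bs=comp(Ds<80,(18*8,22*8))
bt=cv2.morphologyEx(bt.astype(np.uint8),cv2.MORPH_CLOSE,cv2.getStructuringElement(2,(61,61))).astype(bool)
iou=lambda x,y:(x&y).sum()/(x|y).sum()
res=[]
for dr in np.arange(-3,2.1,1):
  for du in np.arange(-4,4.1,1):
    for h1 in range(8,21,2):
      i1=iou(bt,mask("top",(305,190),dr,du,h1,h1))
      for h0 in (0,2,4,6):
        i2=iou(bs,mask("scene",(295,220),dr,du,h0,h1)); res.append((i1+i2,i1,i2,dr,du,h0,h1))
res.sort(reverse=True)
for r in res[:14]: print(np.round(r,3))
cv2.imwrite("pics/m.png",np.hstack([bt,bs]).astype(np.uint8)*255)
E
python3 fit.py
```

```text
[ 1.826  0.905  0.922 -1.    -2.     4.    10.   ]
[ 1.826  0.922  0.905 -1.    -1.     4.    10.   ]
[ 1.823  0.917  0.905  0.     0.     4.    12.   ]
[ 1.819  0.916  0.902  0.    -1.     4.    10.   ]
[ 1.817  0.925  0.892 -1.     0.     4.    12.   ]
[ 1.813  0.915  0.898  0.     1.     6.    12.   ]
[ 1.809  0.926  0.884 -1.     0.     4.    10.   ]
[ 1.809  0.923  0.886 -1.     1.     4.    12.   ]
[ 1.808  0.915  0.894  0.     1.     4.    12.   ]
[ 1.808  0.903  0.905  0.    -1.     4.    12.   ]
[ 1.806  0.913  0.893 -1.    -1.     4.    12.   ]
[ 1.803  0.917  0.886  0.     0.     6.    12.   ]
[ 1.803  0.92   0.882  0.     0.     4.    10.   ]
[ 1.802  0.895  0.907  0.    -2.     4.    10.   ]
```

View pics/m.png

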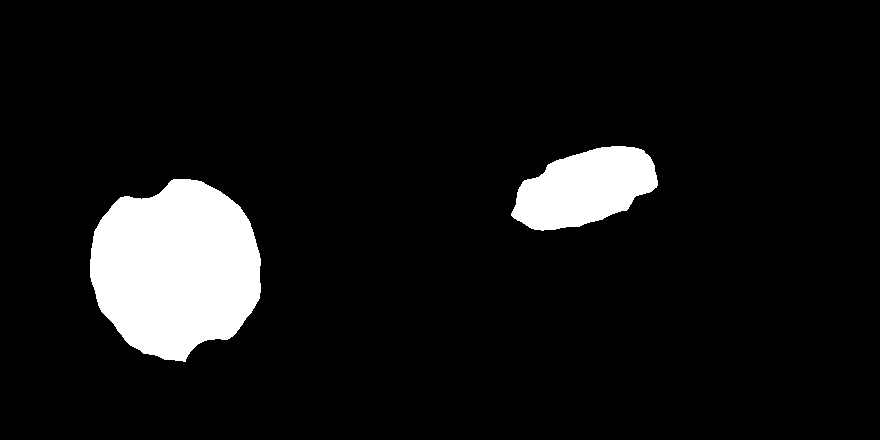

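```bash
cat >> h.py <<'E'
def rayplane(c,uv,h):
    K,r,t=M[c]; Rm=cv2.Rodrigues(r)[0]; C=-Rm.T@t
    d=Rm.T@np.linalg.inv(K)@np.array([uv[0],uv[1],1.]); P=C+d*((A0+nrm*h-C)@nrm)/(d@nrm); q=P-A0; return np.array([q@rt,q@up])
def plan(Rt,pT,n,jaw,src=None):
    """rows from the current measured pose to target, world-linear; shift in axes before the row"""
    if src is None:
        s=arm.read_state(); Rc0=R.from_quat(s["ee_rot"]); p=np.array(s["position"])
    else: Rc0,p=src
    rv=(Rc0.inv()*Rt).as_rotvec()/n; dp=(np.array(pT)-p)/n
    rows=[]; Rk=Rc0
    for k in range(n):
        sh=np.round(Rk.inv().apply(dp)/10,2); tr=np.round(np.degrees(rv),1)
        rows.append([sh.tolist(),tr.tolist(),jaw]); Rk=Rk*R.from_rotvec(np.radians(tr))
    print(str(rows).replace(" ","")); print("mm/row",np.linalg.norm(dp).round(1),"deg/row",np.degrees(np.linalg.norm(rv)).round(2))
def st():
    s=arm.read_state(); Rm=R.from_quat(s["ee_rot"]).as_matrix()
    print("t",round(s["clock"],2),"p",np.round(s["position"],1),"x",Rm[:,0].round(3),"z",Rm[:,2].round(3),"F",np.round(s["contact_force"],1),"M",np.round(s["wrist_torque"],2),"g",round(s["gripper_width"],1),"j",np.round(s["joints"],3))
    return s
E
python3 - <<'E'
from h import *
for p in((389,279),(428,390)):
    for h in (3,11): print(p,h,rayplane("top",T2(p),h).round(1))
a=rayplane("top",T2((389,279)),3.5);b=rayplane("top",T2((428,390)),3.5); d=a-b; print("angle cw",np.arctan2(d[0],d[1]), (a+b)/2)
print("scene pointer",rayplane("scene",S2((338,212)),3.5))
# neighbours
print("small",tri(T1((452,133)),S1((53,355))),"red",tri(T1((315,472)),S1((98,45))))
st()
E
```

```text
(389, 279) 3 [-8.1 25.5]
(389, 279) 11 [-8.3 27.7]
(428, 390) 3 [  6.7 -24. ]
(428, 390) 11 [  6.3 -21.3]
angle cw -0.2897630296148616 [-0.72055006  0.89688563]
scene pointer [-8.99254496 24.53381973]
small (array([ 491.26186214, -307.99190807,  106.37381274]), array([0.03005905, 0.01255725, 0.03797926, 0.00592601])) red (array([ 356.7320413 , -228.46816943,  160.06489512]), array([0.04896669, 0.02043044, 0.07251107, 0.01141006]))
t 0.8 p [ 175.  -600.   231.3] x [-0.96 -0.28 -0.  ] z [ 0.  0. -1.] F [-0.4  0.3  0.2] M [-0.02 -0.    0.01] g 85.6 j [-1.028  0.385  0.008 -0.    -1.194 -0.259]
```

```bash
cat >> h.py <<'E'
def down(phi): # tool z down, tool x at world yaw phi
    x=np.array([np.cos(phi),np.sin(phi),0]); z=np.array([0,0,-1.]); return R.from_matrix(np.c_[x,np.cross(z,x),z])
E
python3 - <<'E'
from h import *
plan(down(-np.pi/2),[476.7,-211.3,215],10,8.5)
E
```

```text
[[[-3.98,2.89,0.16],[-0.0,0.0,-7.4],8.5],[[-4.32,2.35,0.16],[-0.0,0.0,-7.4],8.5],[[-4.59,1.77,0.16],[-0.0,0.0,-7.4],8.5],[[-4.78,1.17,0.16],[-0.0,0.0,-7.4],8.5],[[-4.89,0.54,0.16],[-0.0,0.0,-7.4],8.5],[[-4.92,-0.09,0.16],[-0.0,0.0,-7.4],8.5],[[-4.87,-0.73,0.16],[-0.0,0.0,-7.4],8.5],[[-4.73,-1.35,0.16],[-0.0,0.0,-7.4],8.5],[[-4.52,-1.94,0.16],[-0.0,0.0,-7.4],8.5],[[-4.23,-2.51,0.16],[-0.0,0.0,-7.4],8.5]]
mm/row 49.2 deg/row 7.37
```

Request:
jog_arm(rows=[[[-3.98,2.89,0.16],[0,0,-7.4],8.5],[[-4.32,2.35,0.16],[0,0,-7.4],8.5],[[-4.59,1.77,0.16],[0,0,-7.4],8.5],[[-4.78,1.17,0.16],[0,0,-7.4],8.5],[[-4.89,0.54,0.16],[0,0,-7.4],8.5],[[-4.92,-0.09,0.16],[0,0,-7.4],8.5],[[-4.87,-0.73,0.16],[0,0,-7.4],8.5],[[-4.73,-1.35,0.16],[0,0,-7.4],8.5],[[-4.52,-1.94,0.16],[0,0,-7.4],8.5],[[-4.23,-2.51,0.16],[0,0,-7.4],8.5]])

```text
clock: 2.05
position: [477.6, -209.9, 215.6]
ee_rot: [0.71, -0.704, 0.0, -0.0]
contact_force: [0.6, -1.1, 0.3]
gripper_width: 84.9
```

Request:
jog_arm(rows=[[[0,0,0],[0,0,0],8.5],[[0,0,0],[0,0,0],8.5]])

```text
clock: 2.3
position: [476.5, -211.2, 215.3]
ee_rot: [0.709, -0.705, -0.0, 0.0]
contact_force: [1.7, -0.4, -0.7]
gripper_width: 85.0
```

```bash
python3 - <<'E'
from h import *
for c in ("scene","top"):
    im=eyes.get_image(c); cv2.imwrite(f"pics/{c}1.png",im[:,:,::-1])
st(); plan(down(-np.pi/2),[476.7,-211.3,121],6,8.5)
E
```

```text
t 2.4 p [ 476.1 -211.9  215.4] x [ 0.003 -1.    -0.   ] z [-0.  0. -1.] F [-0.2 -0.5 -0.3] M [-0.    0.01  0.05] g 85.0 j [-0.107  0.221 -0.269 -0.    -1.081  0.11 ]
[[[-0.01,-0.01,1.57],[0.0,0.0,0.0],8.5],[[-0.01,-0.01,1.57],[0.0,0.0,0.0],8.5],[[-0.01,-0.01,1.57],[0.0,0.0,0.0],8.5],[[-0.01,-0.01,1.57],[0.0,0.0,0.0],8.5],[[-0.01,-0.01,1.57],[0.0,0.0,0.0],8.5],[[-0.01,-0.01,1.57],[0.0,0.0,0.0],8.5]]
mm/row 15.7 deg/row 0.03
```

View pics/scene1.png

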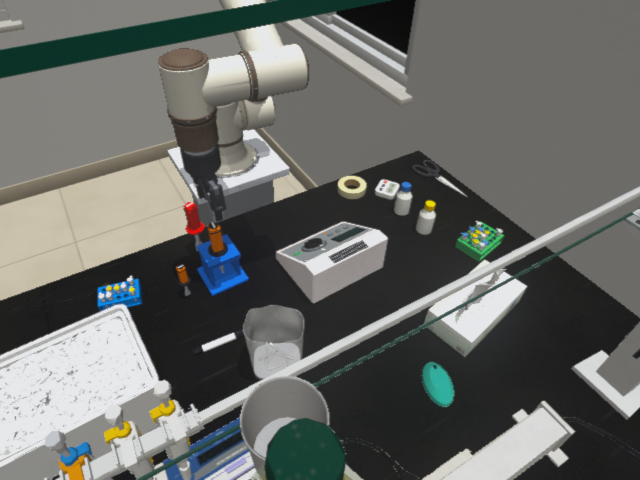

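Request:
jog_arm(rows=[[[0,0,1.57],[0,0,0],8.5],[[0,0,1.57],[0,0,0],8.5],[[0,0,1.57],[0,0,0],8.5],[[0,0,1.57],[0,0,0],8.5],[[0,0,1.57],[0,0,0],8.5],[[0,0,1.57],[0,0,0],8.5],[[0,0,0],[0,0,0],5],[[0,0,0],[0,0,0],3.5]])

```text
clock: 3.4
position: [476.8, -212.0, 121.8]
ee_rot: [0.708, -0.706, 0.001, -0.0]
contact_force: [0.7, 0.1, 0.5]
gripper_width: 51.1
```

Request:
jog_arm(rows=[[[0,0,0],[0,0,0],2],[[0,0,0],[0,0,0],2],[[0,0,0],[0,0,0],2],[[0,0,0],[0,0,0],2]])

```text
clock: 3.9
position: [477.2, -211.6, 122.0]
ee_rot: [0.709, -0.705, 0.001, -0.0]
contact_force: [-1.0, -0.3, 5.2]
gripper_width: 25.5
```

```bash
python3 - <<'E'
from h import *
st()
E
```

```text
t 3.9 p [ 477.2 -211.6  122. ] x [ 0.005 -1.     0.001] z [ 0.001 -0.001 -1.   ] F [-1.  -0.3  5.2] M [-0.14  0.28 -0.04] g 25.5 j [-0.106  0.321 -0.395  0.001 -0.853  0.11 ]
```

Request:
jog_arm(rows=[[[0,0,-1],[0,0,0],2],[[0,0,-2],[0,0,0],2],[[0,0,-2],[0,0,0],2],[[0,0,-2],[0,0,0],2],[[0,0,-2],[0,0,0],2],[[0,0,-2],[0,0,0],2],[[0,0,-1],[0,0,0],2],[[0,0,-1],[0,0,0],2],[[0,0,0],[0,0,0],2],[[0,0,0],[0,0,0],2]])

```text
clock: 5.15
position: [476.3, -211.1, 250.3]
ee_rot: [0.709, -0.706, -0.001, 0.0]
contact_force: [-0.6, 0.2, -2.0]
gripper_width: 25.6
```

```bash
python3 - <<'E'
from h import *
for c in ("scene","top"):
    im=eyes.get_image(c); np.save(f"{c}2.npy",im); cv2.imwrite(f"pics/{c}2.png",im[:,:,::-1])
s=st(); p=s["position"]; Rm=R.from_quat(s["ee_rot"])
for d in (27,102): print(proj("scene",[p+Rm.apply([0,0,d])]),proj("top",[p+Rm.apply([0,0,d])]))
s=np.load("scene2.npy")[110:260,160:280]; cv2.imwrite("pics/s2z.png",cv2.resize(s,None,fx=4,fy=4,interpolation=cv2.INTER_CUBIC)[:,:,::-1])
E
```

```text
t 5.25 p [ 476.3 -211.2  250.3] x [ 0.004 -1.    -0.   ] z [-0.002  0.    -1.   ] F [-0.2  0.3 -0.9] M [ 0.   -0.05 -0.06] g 25.5 j [-0.106  0.194 -0.212 -0.    -1.166  0.11 ]
[[210.30077308 209.89582017]] [[455.8438782  248.93759419]]
[[214.80186376 234.00663561]] [[443.2203149 255.5029235]]
```

View pics/s2z.png

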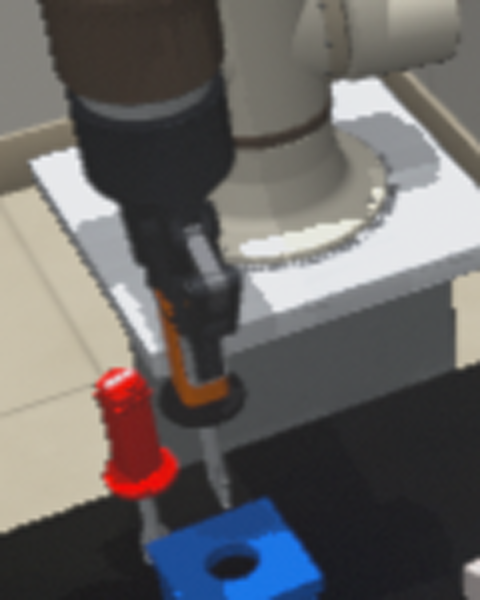

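```bash
cat >> h.py <<'E'
L=102.0; RU=np.array([-0.7,-0.2])
def tgt(th,h,ru=None,tilt=(0,0)):
    ru=RU if ru is None else ru
    y=-(up*np.cos(th)+rt*np.sin(th)); z=-nrm; x=np.cross(y,z)
    return R.from_matrix(np.c_[x,y,z]), pt(ru[0],ru[1],h)+nrm*L
def rel():
    s=st(); Rm=R.from_quat(s["ee_rot"]).as_matrix(); q=s["position"]+Rm[:,2]*L-A0
    y=-Rm[:,1]; z=Rm[:,2]
    print("tip r,u,h",np.round([q@rt,q@up,q@nrm],1),"th",round(np.arctan2(y@rt,y@up),3),"axis tilt r,u (deg)",np.degrees([z@rt,z@up]).round(2))
E
python3 - <<'E'
from h import *
rel(); plan(*tgt(-.29,53),10,2)
E
```

```text
t 5.25 p [ 476.3 -211.2  250.3] x [ 0.004 -1.    -0.   ] z [-0.002  0.    -1.   ] F [-0.2  0.3 -0.9] M [ 0.   -0.05 -0.06] g 25.5 j [-0.106  0.194 -0.212 -0.    -1.166  0.11 ]
tip r,u,h [215.1 -43.8 113.9] th 0.053 axis tilt r,u (deg) [ -0.03 -28.72]
[[[-2.16,-0.07,0.45],[3.0,0.4,-1.9],2],[[-2.16,-0.12,0.44],[3.0,0.4,-1.9],2],[[-2.16,-0.17,0.43],[3.0,0.4,-1.9],2],[[-2.16,-0.22,0.42],[3.0,0.4,-1.9],2],[[-2.15,-0.27,0.42],[3.0,0.4,-1.9],2],[[-2.15,-0.32,0.42],[3.0,0.4,-1.9],2],[[-2.14,-0.37,0.43],[3.0,0.4,-1.9],2],[[-2.13,-0.42,0.43],[3.0,0.4,-1.9],2],[[-2.12,-0.46,0.44],[3.0,0.4,-1.9],2],[[-2.1,-0.51,0.45],[3.0,0.4,-1.9],2]]
mm/row 22.1 deg/row 3.56
```

Request:
jog_arm(rows=[[[-2.16,-0.07,0.45],[3,0.4,-1.9],2],[[-2.16,-0.12,0.44],[3,0.4,-1.9],2],[[-2.16,-0.17,0.43],[3,0.4,-1.9],2],[[-2.16,-0.22,0.42],[3,0.4,-1.9],2],[[-2.15,-0.27,0.42],[3,0.4,-1.9],2],[[-2.15,-0.32,0.42],[3,0.4,-1.9],2],[[-2.14,-0.37,0.43],[3,0.4,-1.9],2],[[-2.13,-0.42,0.43],[3,0.4,-1.9],2],[[-2.12,-0.46,0.44],[3,0.4,-1.9],2],[[-2.1,-0.51,0.45],[3,0.4,-1.9],2]])

```text
clock: 6.5
position: [483.3, 4.8, 207.1]
ee_rot: [0.79, -0.556, 0.206, -0.158]
contact_force: [2.1, -1.9, -0.3]
gripper_width: 25.0
```

Request:
jog_arm(rows=[[[0,0,0],[0,0,0],2],[[0,0,0],[0,0,0],2]])

```text
clock: 6.75
position: [483.7, 2.6, 207.3]
ee_rot: [0.789, -0.558, 0.206, -0.157]
contact_force: [0.4, 0.2, -0.6]
gripper_width: 25.8
```

```bash
python3 - <<'E'
from h import *
rel(); plan(*tgt(-.29,18),5,2)
E
```

```text
t 6.75 p [483.7   2.6 207.3] x [ 0.293 -0.944  0.149] z [ 0.5    0.018 -0.866] F [ 0.4  0.2 -0.6] M [-0.03  1.19 -0.02] g 25.8 j [ 0.361 -0.064 -0.947  0.713 -0.246 -0.678]
tip r,u,h [ 2.7  1.5 53.8] th -0.292 axis tilt r,u (deg) [0.4  0.01]
[[[-0.07,0.01,0.72],[0.0,-0.1,0.0],2],[[-0.06,0.01,0.72],[0.0,-0.1,0.0],2],[[-0.06,0.01,0.72],[0.0,-0.1,0.0],2],[[-0.06,0.01,0.72],[0.0,-0.1,0.0],2],[[-0.06,0.01,0.72],[0.0,-0.1,0.0],2]]
mm/row 7.2 deg/row 0.08
```

```bash
cat > kin.py <<'E'
from h import *
D=[([-1.028,.385,.008,0,-1.194,-.259],[175,-600,231.3]),([-.107,.221,-.269,0,-1.081,.11],[476.1,-211.9,215.4]),([-.106,.321,-.395,0.001,-.853,.11],[477.2,-211.6,122]),([-.106,.194,-.212,0,-1.166,.11],[476.3,-211.2,250.3]),([.361,-.064,-.947,.713,-.246,-.678],[483.7,2.6,207.3])]
def fk(p,q):
    a,b,z0,L1,L2,Lw=p; j1,j2,j3,j4,j5,j6=q
    Rz=R.from_euler('z',j1); f=j2-j3
    W=np.array([a+L1*np.sin(j2)+L2*np.cos(f),b,z0+L1*np.cos(j2)-L2*np.sin(f)])
    # frame: X along forearm; tool z = forearm rotated about lateral; pitch down by -j5
    Rf=Rz*R.from_euler('y',f)   # x axis dips down by f
    Rw=Rf*R.from_euler('x',S4*j4)*R.from_euler('y',-j5)   # tool z = x-axis of Rw
    tz=Rw.apply([1,0,0])
    # tool frame: with j4=0, j6: tool x yaw = j1+j6-pi/2
    Rt=Rw*R.from_euler('x',-j6)*R.from_matrix(np.array([[0,0,1],[-1,0,0],[0,-1,0]],float))
    return Rz.apply(W)+Lw*tz,Rt
S4=1
def fit():
    global S4
    best=None
    for S4_ in(1,-1):
        S4=S4_
        r=least_squares(lambda p:np.r_[tuple(fk(p,q)[0]-P for q,P in D)],[0,-160,350,400,400,200])
        if best is None or r.cost<best[0]: best=(r.cost,S4_,r.x,r.fun)
    S4=best[1]; return best
if __name__=="__main__":
    b=fit(); print(b[0],b[1],b[2].round(1)); print(b[3].round(1))
    for q,P in D: m=fk(b[2],q)[1].as_matrix(); print(m[:,0].round(3),m[:,2].round(3))
E
python3 kin.py
```

```text
1709.4049604856066 -1 [ 123.9 -150.6  221.8  496.3  303.   343.8]
[  1.8  15.4  -4.9   4.9   8.8   4.2  13.7   7.7  28.    2.5   8.8  -5.
   7.3 -36.7 -22.2]
[-0.96 -0.28  0.  ] [-0.  0. -1.]
[ 0.003 -1.    -0.   ] [-0.  0. -1.]
[ 0.005 -1.     0.001] [ 0.002 -0.001 -1.   ]
[ 0.004 -1.    -0.   ] [-0.001  0.    -1.   ]
[ 0.294 -0.944  0.149] [ 0.499  0.018 -0.866]
```

```bash
cat > kin.py <<'E'
from h import *
D=[([-1.028,.385,.008,0,-1.194,-.259],[175,-600,231.3]),([-.107,.221,-.269,0,-1.081,.11],[476.1,-211.9,215.4]),([-.106,.321,-.395,0.001,-.853,.11],[477.2,-211.6,122]),([-.106,.194,-.212,0,-1.166,.11],[476.3,-211.2,250.3]),([.361,-.064,-.947,.713,-.246,-.678],[483.7,2.6,207.3])]
def fk(p,q):
    a,b,z0,L1,L2,Lw,c,d=p; j1,j2,j3,j4,j5,j6=q
    Rz=R.from_euler('z',j1); f=j2-j3
    Rf=Rz*R.from_euler('y',f)
    W=Rz.apply([a+L1*np.sin(j2),b,z0+L1*np.cos(j2)])+Rf.apply([L2,0,c])
    R4=Rf*R.from_euler('x',-j4); Rw=R4*R.from_euler('y',-j5)
    Rt=Rw*R.from_euler('x',-j6)*R.from_matrix(np.array([[0,0,1],[-1,0,0],[0,-1,0]],float))
    return W+R4.apply([0,d,0])+Rw.apply([Lw,0,0]),Rt
def fit():
    r=least_squares(lambda p:np.r_[np.concatenate([fk(p,q)[0]-P for q,P in D]),1e-3*(p-[0,0,350,400,400,250,0,-160])],[0,0,350,400,400,250,0,-160])
    return r
if __name__=="__main__":
    r=fit(); print(r.cost,r.x.round(1)); print(r.fun[:15].round(1))
E
python3 kin.py
```

```text
0.1944309455772692 [ 0.000e+00  4.000e-01  1.619e+02  5.650e+02  4.220e+02  2.984e+02
 -7.000e-01 -1.602e+02]
[ 0.3  0.  -0.3 -0.2  0.   0.  -0.1 -0.1  0.1  0.  -0.2  0.2  0.   0.1
 -0.1]
```

```bash
cat >> kin.py <<'E'
PK=fit().x
lo=np.array([-3.14,-1.21,-1.07,-3.16,-2.99,-3.1]);hi=np.array([3.14,2.06,1.41,2.05,-.16,3.1])
def ik(Rt,p,q0):
    def f(q):
        P,Rr=fk(PK,q); return np.r_[(P-p)/10,(Rr.inv()*Rt).as_rotvec()*20]
    s=least_squares(f,q0); return s.x,np.abs(s.fun).max()
E
python3 - <<'E'
from kin import *
q=np.array(arm.read_state()["joints"])
for th,h in [(-.29,53),(-.29,40),(-.29,30),(-.29,18),(-.29,10),(-.29,4),(0,4),(.5,4),(1,4),(1.65,4),(1.57,53)]:
    q,e=ik(*tgt(th,h),q); print(th,h,q.round(3),round(e,4), "OK" if ((q>lo)&(q<hi)).all() else "OUT")
E
```

```text
-0.29 53 [ 0.363 -0.064 -0.952  0.714 -0.237 -0.684] 0.0 OK
-0.29 40 [ 0.305 -0.035 -0.986  0.861 -0.167 -0.786] 0.0 OK
-0.29 30 [ 0.21  -0.012 -1.023  1.091 -0.09  -0.938] 0.0 OUT
-0.29 18 [ 5.600e-02  1.500e-02 -1.043e+00  1.434e+00 -1.000e-03 -1.149e+00] 0.2089 OUT
-0.29 10 [ 0.063  0.034 -1.035  1.412 -0.003 -1.134] 0.4194 OUT
-0.29 4 [ 0.071  0.048 -1.029  1.391 -0.005 -1.119] 0.5721 OUT
0 4 [ 0.071  0.048 -1.029  1.391 -0.005 -1.409] 0.6268 OUT
0.5 4 [ 0.071  0.048 -1.029  1.391 -0.005 -1.909] 0.5977 OUT
1 4 [ 0.071  0.048 -1.029  1.391 -0.005 -2.409] 0.4737 OUT
1.65 4 [ 0.071  0.048 -1.029  1.391 -0.005 -3.059] 0.6327 OUT
1.57 53 [ 0.363 -0.064 -0.952  0.714 -0.237 -2.544] 0.0 OK
```

```bash
python3 - <<'E'
from kin import *
rng=np.random.default_rng(0)
sols=[]
for th,h in((-.29,4),):
    for k in range(300):
        q,e=ik(*tgt(th,h),rng.uniform(lo,hi))
        q[[0,3,5]]=(q[[0,3,5]]+np.pi)%(2*np.pi)-np.pi
        if e<1e-3 and not any(np.abs(q-x).max()<.01 for x in sols): sols.append(q); print(q.round(3), ((q>lo)&(q<hi)).astype(int))
E
```

```text
[-2.781 -1.774 -0.504 -2.486 -2.888  0.659] [1 0 1 1 1 1]
[ 0.358  1.774  3.647  0.657 -2.891  0.662] [1 1 0 1 1 1]
[ 2.778 -1.774 -0.958  0.658 -2.807 -1.858] [1 0 1 1 1 1]
[ 2.798 -1.783 -0.48  -0.725 -3.435  3.073] [1 0 1 1 0 1]
[ 0.378  1.767  4.086 -0.586 -3.437 -0.562] [1 1 0 1 0 1]
[ 0.378  1.767 -2.197 -0.586  2.846 -0.562] [1 1 0 1 0 1]
[-0.344  1.782 -2.66   2.411 -3.433  3.067] [1 1 0 0 0 1]
[-2.762 -1.766 -0.943  2.552 -3.437 -0.568] [1 0 1 0 0 1]
[-0.367  1.774 -2.18  -2.487 -2.803 -1.858] [1 1 0 1 1 1]
[ 0.378  1.767 -2.197 -0.586 -3.437 -0.562] [1 1 0 1 0 1]
[-0.344 -4.501 -2.66   2.411 -3.433  3.067] [1 0 0 0 0 1]
[-0.344 -4.501 -2.66   2.411  2.85   3.067] [1 0 0 0 0 1]
[-2.781 -1.774 -0.504 -2.486 -9.171  0.659] [1 0 1 1 0 1]
[ 2.798 -1.783 -0.48  -0.725  2.849  3.073] [1 0 1 1 0 1]
[ 0.358  1.774 -2.636  0.657 -2.891  0.662] [1 1 0 1 1 1]
[ 0.378 -4.516 -2.197 -0.586 -3.437 -0.562] [1 0 0 1 0 1]
[-2.762 -1.766 -0.943  2.552  2.846 -0.568] [1 0 1 0 0 1]
```

```bash
cat >> kin.py <<'E'
def G(k,al):  # tool axes in driver frame
    y=np.array([np.cos(k*np.pi/2),np.sin(k*np.pi/2),0]); y=y.round(9)
    z=R.from_rotvec(al*y).apply([0,0,-1.]); return R.from_matrix(np.c_[np.cross(y,z),y,z])
def Dsel(th,h,ru=None):
    ru=RU if ru is None else ru
    x=up*np.cos(th)+rt*np.sin(th); z=nrm
    return R.from_matrix(np.c_[x,np.cross(z,x),z]), pt(ru[0],ru[1],h)+nrm*75
def Dst(dz,yaw=0.): return R.from_euler('z',yaw),np.array([477.,-211.5,95+dz])
def tool(D,k,al,hg):
    Rt=D[0]*G(k,al); return Rt, D[1]+D[0].apply([0,0,hg])+Rt.apply([0,0,19])
lob=lo+.04; hib=hi-.04
def ikb(T,q0):
    def f(q):
        P,Rr=fk(PK,q); return np.r_[(P-T[1])/10,(Rr.inv()*T[0]).as_rotvec()*20]
    s=least_squares(f,np.clip(q0,lob+1e-3,hib-1e-3),bounds=(lob,hib)); return s.x,np.abs(s.fun).max()
E
cat > srch.py <<'E'
from kin import *
from concurrent.futures import ProcessPoolExecutor
seeds=[np.array(d[0]) for d in D]+[np.array(x) for x in ([.3,.2,-.8,-.8,-.5,0],[-.3,.2,-.5,-1.5,-1,1],[0.3,0,-.8,1.5,-.8,-1],[0,.2,-.5,.5,-1,-2],[0,.2,-.5,0,-1,2])]
def one(a):
    k,al,hg,fl=a; out=[]
    for s in seeds:
        q,e=ikb(tool(Dsel(-.29+fl,3),k,al,hg),s)
        if e>.01: continue
        qs=[q];ok=True
        for th in np.linspace(-.29,1.65,9)[1:]:
            q2,e=ikb(tool(Dsel(th+fl,3),k,al,hg),qs[-1])
            if e>.01 or np.abs(q2-qs[-1]).max()>.8: ok=False;break
            qs.append(q2)
        if not ok: continue
        for th,hh in((-.29,50),(1.57,50)):
            q2,e=ikb(tool(Dsel(th+fl,hh),k,al,hg),qs[0] if th<0 else qs[-1])
            ok&=e<.01
            qs.append(q2)
        if not ok: continue
        g,e1=ikb(tool(Dst(0),k,al,hg),qs[-2])
        l,e2=ikb(tool(Dst(110),k,al,hg),g)
        if e1>.01 or e2>.01: continue
        Q=np.array(qs+[g,l]); m=np.minimum(Q-lo,hi-Q).min()
        out.append((m,np.abs(np.diff(Q[:9],axis=0)).max(),k,round(np.degrees(al)),hg,fl,Q[0].round(2).tolist(),Q[8].round(2).tolist(),g.round(2).tolist()))
    return max(out,key=lambda o:o[0]-.3*o[1]) if out else None
if __name__=="__main__":
    A=[(k,np.radians(al),hg,fl) for k in range(4) for al in range(-70,71,10) for hg in(45,) for fl in(0,np.pi)]
    with ProcessPoolExecutor() as ex: r=[x for x in ex.map(one,A) if x]
    r.sort(key=lambda o:-(o[0]-.3*o[1]))
    for x in r: print(x[0].round(2),x[1].round(2),*x[2:])
E
nproc; time timeout 570 python3 srch.py
```

```text
4
0.85 0.16 3 -60 45 0 [0.38, 0.49, -0.16, 0.08, -1.48, 1.42] [-0.39, 0.45, -0.22, -1.19, -1.39, 1.23] [-0.07, 0.81, 0.09, 0.07, -1.89, 1.63]
0.85 0.16 1 60 45 0 [0.38, 0.49, -0.16, 0.08, -1.48, -1.72] [-0.39, 0.45, -0.22, -1.19, -1.39, -1.91] [-0.07, 0.81, 0.09, 0.07, -1.89, -1.51]
0.8 0.16 3 -50 45 0 [0.4, 0.4, -0.25, 0.1, -1.3, 1.4] [-0.34, 0.36, -0.27, -1.14, -1.21, 1.15] [-0.07, 0.73, 0.03, 0.06, -1.75, 1.63]
0.8 0.16 1 50 45 0 [0.4, 0.4, -0.25, 0.1, -1.3, -1.74] [-0.34, 0.36, -0.27, -1.14, -1.21, -1.99] [-0.07, 0.73, 0.03, 0.06, -1.75, -1.51]
0.78 0.16 1 70 45 0 [0.37, 0.58, -0.07, 0.06, -1.65, -1.71] [-0.42, 0.55, -0.17, -1.23, -1.56, -1.85] [-0.07, 0.89, 0.13, 0.07, -2.03, -1.51]
0.78 0.16 3 -70 45 0 [0.37, 0.58, -0.07, 0.06, -1.65, 1.43] [-0.42, 0.55, -0.17, -1.23, -1.56, 1.29] [-0.07, 0.89, 0.13, 0.07, -2.03, 1.63]
0.71 0.16 3 -40 45 0 [0.41, 0.32, -0.36, 0.13, -1.1, 1.38] [-0.25, 0.26, -0.32, -1.06, -1.01, 1.04] [-0.08, 0.64, -0.04, 0.05, -1.59, 1.63]
0.71 0.16 1 40 45 0 [0.41, 0.32, -0.36, 0.13, -1.1, -1.76] [-0.25, 0.26, -0.32, -1.06, -1.01, -2.11] [-0.08, 0.64, -0.04, 0
[... 1714 characters left out ...]
, 0.07, -0.7, -0.15, -0.24, -0.16] [-0.1, 0.4, -0.3, 0.02, -1.05, 1.66]
0.08 0.3 0 30 45 0 [-0.03, 0.2, -0.33, -0.72, -0.86, -2.2] [-0.41, 0.11, -0.78, -2.3, -0.48, -2.19] [-0.4, 0.47, -0.08, -0.5, -1.29, -2.54]
0.08 0.3 2 30 45 3.141592653589793 [-0.03, 0.2, -0.33, -0.72, -0.86, -2.2] [-0.41, 0.11, -0.78, -2.3, -0.48, -2.19] [0.07, 0.3, -0.79, 0.86, -0.72, -0.8]
0.08 0.3 0 -30 45 3.141592653589793 [-0.03, 0.2, -0.33, -0.72, -0.86, 0.94] [-0.41, 0.11, -0.78, -2.3, -0.48, 0.96] [0.07, 0.3, -0.79, 0.86, -0.72, 2.34]
0.08 0.3 2 -30 45 0 [-0.03, 0.2, -0.33, -0.72, -0.86, 0.94] [-0.41, 0.11, -0.78, -2.3, -0.48, 0.96] [-0.4, 0.47, -0.08, -0.5, -1.29, 0.6]
real	0m44.718s
user	2m46.979s
sys	0m0.292s
```

```bash
python3 - <<'E'
from h import *
plan(down(-np.pi/2+.004),[476.9,-211.5,250],10,2)
E
```

```text
[[[2.07,0.56,-0.44],[-3.0,-0.4,1.9],2],[[2.08,0.51,-0.43],[-3.0,-0.4,1.9],2],[[2.09,0.46,-0.42],[-3.0,-0.4,1.9],2],[[2.1,0.41,-0.41],[-3.0,-0.4,1.9],2],[[2.11,0.37,-0.4],[-3.0,-0.4,1.9],2],[[2.12,0.32,-0.4],[-3.0,-0.4,1.9],2],[[2.13,0.27,-0.4],[-3.0,-0.4,1.9],2],[[2.14,0.22,-0.4],[-3.0,-0.4,1.9],2],[[2.14,0.17,-0.41],[-3.0,-0.4,1.9],2],[[2.14,0.12,-0.42],[-3.0,-0.4,1.9],2]]
mm/row 21.8 deg/row 3.55
```

Request:
jog_arm(rows=[[[2.07,0.56,-0.44],[-3,-0.4,1.9],2],[[2.08,0.51,-0.43],[-3,-0.4,1.9],2],[[2.09,0.46,-0.42],[-3,-0.4,1.9],2],[[2.1,0.41,-0.41],[-3,-0.4,1.9],2],[[2.11,0.37,-0.4],[-3,-0.4,1.9],2],[[2.12,0.32,-0.4],[-3,-0.4,1.9],2],[[2.13,0.27,-0.4],[-3,-0.4,1.9],2],[[2.14,0.22,-0.4],[-3,-0.4,1.9],2],[[2.14,0.17,-0.41],[-3,-0.4,1.9],2],[[2.14,0.12,-0.42],[-3,-0.4,1.9],2]])

```text
clock: 8.0
position: [478.1, -211.2, 250.6]
ee_rot: [0.707, -0.707, -0.0, -0.0]
contact_force: [1.0, 0.9, -2.0]
gripper_width: 25.3
```

Request:
jog_arm(rows=[[[0,0,0],[0,0,0],2],[[0,0,0],[0,0,0],2]])

```text
clock: 8.25
position: [477.2, -210.4, 249.8]
ee_rot: [0.708, -0.707, 0.0, -0.0]
contact_force: [0.0, 0.1, -1.6]
gripper_width: 25.6
```

```bash
python3 - <<'E'
from h import *
st(); plan(down(-np.pi/2+.004),[477,-211.5,140],7,2)
E
```

```text
t 8.25 p [ 477.2 -210.4  249.8] x [ 0.001 -1.     0.   ] z [ 0. -0. -1.] F [ 0.   0.1 -1.6] M [0.01 0.03 0.02] g 25.6 j [-0.104  0.194 -0.214  0.    -1.162  0.105]
[[[0.02,0.0,1.57],[-0.0,-0.0,-0.0],2],[[0.02,0.0,1.57],[-0.0,-0.0,-0.0],2],[[0.02,0.0,1.57],[-0.0,-0.0,-0.0],2],[[0.02,0.0,1.57],[-0.0,-0.0,-0.0],2],[[0.02,0.0,1.57],[-0.0,-0.0,-0.0],2],[[0.02,0.0,1.57],[-0.0,-0.0,-0.0],2],[[0.02,0.0,1.57],[-0.0,-0.0,-0.0],2]]
mm/row 15.7 deg/row 0.02
```

Aligned within a millimetre or so of the hole; lower to just above seat, then seat.

Request:
jog_arm(rows=[[[0.1,0,1.57],[0,0,0],2],[[0,0,1.57],[0,0,0],2],[[0,0,1.57],[0,0,0],2],[[0,0,1.57],[0,0,0],2],[[0,0,1.57],[0,0,0],2],[[0,0,1.57],[0,0,0],2],[[0,0,1.57],[0,0,0],2],[[0,0,1.0],[0,0,0],2],[[0,0,0.7],[0,0,0],2],[[0,0,0],[0,0,0],2]])

```text
clock: 9.5
position: [477.0, -212.0, 123.0]
ee_rot: [0.708, -0.706, 0.001, 0.001]
contact_force: [0.9, 0.1, -1.2]
gripper_width: 25.2
```

```bash
python3 - <<'E'
from h import *
st()
E
```

```text
t 9.5 p [ 477. -212.  123.] x [ 0.002 -1.     0.002] z [-0.    -0.002 -1.   ] F [ 0.9  0.1 -1.2] M [0.01 0.03 0.03] g 25.2 j [-0.106  0.32  -0.394  0.002 -0.856  0.106]
```

Request:
jog_arm(rows=[[[0,0,0.1],[0,0,0],2],[[0,0,0],[0,0,0],4],[[0,0,0],[0,0,0],7],[[0,0,0],[0,0,0],8.5],[[0,0,-1],[0,0,0],8.5],[[0,0,-2],[0,0,0],8.5],[[0,0,-2.5],[0,0,0],8.5],[[0,0,-2.5],[0,0,0],8.5],[[0,0,-2],[0,0,0],8.5],[[0,0,-1],[0,0,0],8.5]])

```text
clock: 10.75
position: [477.5, -212.1, 234.0]
ee_rot: [0.708, -0.707, 0.002, -0.0]
contact_force: [0.7, -0.2, -0.5]
gripper_width: 85.0
```

```bash
python3 - <<'E'
from kin import *
im=eyes.get_image("top"); cv2.imwrite("pics/top3.png",cv2.resize(im[190:350,380:540],None,fx=4,fy=4,interpolation=cv2.INTER_CUBIC)[:,:,::-1])
im=eyes.get_image("scene"); cv2.imwrite("pics/scene3.png",cv2.resize(im[150:310,150:310],None,fx=4,fy=4,interpolation=cv2.INTER_CUBIC)[:,:,::-1])
s=st(); q0=np.array(s["joints"])
for dz in (90,0):
    T=tool(Dst(dz),3,np.radians(-30),45); q,e=ikb(T,q0); print(dz,T[1].round(1),T[0].as_matrix().round(2).tolist(),q.round(2),e.round(3))
T=tool(Dst(90),3,np.radians(-30),45)
for n in(10,): plan(T[0],T[1],n,8.5)
E
```

```text
t 10.85 p [ 477.5 -212.   233.4] x [ 0.002 -1.     0.002] z [ 0.002 -0.002 -1.   ] F [-0.1  0.   0. ] M [ 0.    0.01 -0.  ] g 85.2 j [-0.106  0.207 -0.241  0.002 -1.12   0.107]
90 [ 467.5 -211.5  213.5] [[0.87, 0.0, -0.5], [0.0, -1.0, -0.0], [-0.5, 0.0, -0.87]] [-0.08  0.47 -0.02  0.04 -1.6   1.64] 0.0
0 [ 467.5 -211.5  123.5] [[0.87, 0.0, -0.5], [0.0, -1.0, -0.0], [-0.5, 0.0, -0.87]] [-0.08  0.56 -0.12  0.04 -1.42  1.64] 0.0
[[[-0.01,0.1,0.2],[-2.3,-2.4,-8.8],8.5],[[-0.01,0.09,0.2],[-2.3,-2.4,-8.8],8.5],[[-0.02,0.08,0.21],[-2.3,-2.4,-8.8],8.5],[[-0.02,0.07,0.21],[-2.3,-2.4,-8.8],8.5],[[-0.02,0.06,0.21],[-2.3,-2.4,-8.8],8.5],[[-0.02,0.05,0.22],[-2.3,-2.4,-8.8],8.5],[[-0.02,0.03,0.22],[-2.3,-2.4,-8.8],8.5],[[-0.01,0.02,0.22],[-2.3,-2.4,-8.8],8.5],[[-0.01,0.01,0.22],[-2.3,-2.4,-8.8],8.5],[[0.0,0.0,0.22],[-2.3,-2.4,-8.8],8.5]]
mm/row 2.2 deg/row 9.38
```

View pics/scene3.png

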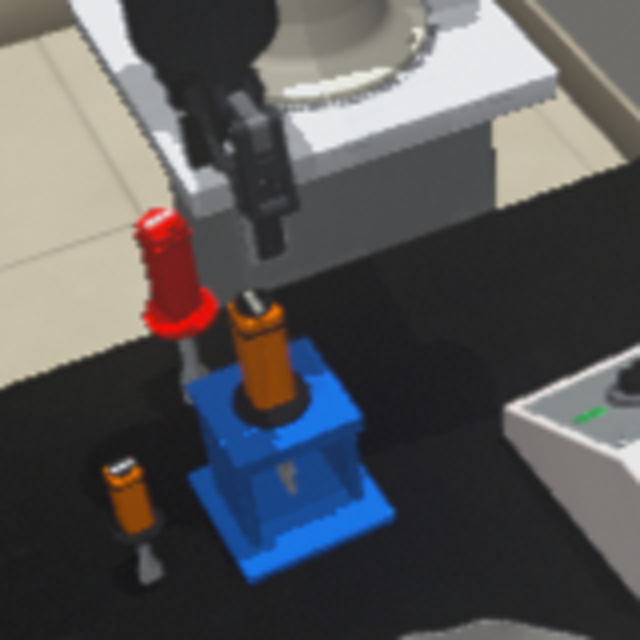

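View pics/top3.png

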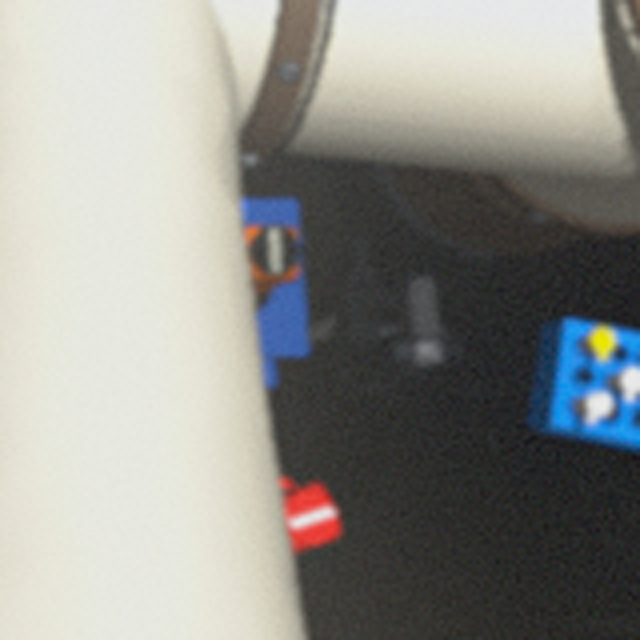

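Request:
jog_arm(rows=[[[-0.01,0.1,0.2],[-2.3,-2.4,-8.8],8.5],[[-0.01,0.09,0.2],[-2.3,-2.4,-8.8],8.5],[[-0.02,0.08,0.21],[-2.3,-2.4,-8.8],8.5],[[-0.02,0.07,0.21],[-2.3,-2.4,-8.8],8.5],[[-0.02,0.06,0.21],[-2.3,-2.4,-8.8],8.5],[[-0.02,0.05,0.22],[-2.3,-2.4,-8.8],8.5],[[-0.02,0.03,0.22],[-2.3,-2.4,-8.8],8.5],[[-0.01,0.02,0.22],[-2.3,-2.4,-8.8],8.5],[[-0.01,0.01,0.22],[-2.3,-2.4,-8.8],8.5],[[0,0,0.22],[-2.3,-2.4,-8.8],8.5]])

```text
clock: 12.1
position: [466.5, -211.2, 211.1]
ee_rot: [0.965, 0.005, -0.26, -0.005]
contact_force: [-0.3, -0.1, -0.3]
gripper_width: 84.7
```

Request:
jog_arm(rows=[[[0,0,0],[0,0,0],8.5],[[0,0,0],[0,0,0],8.5]])

```text
clock: 12.35
position: [466.7, -211.2, 212.0]
ee_rot: [0.966, 0.002, -0.259, -0.005]
contact_force: [-0.7, -0.2, -0.5]
gripper_width: 85.1
```

```bash
python3 - <<'E'
from kin import *
st(); T=tool(Dst(0),3,np.radians(-30),45); plan(T[0],T[1],6,8.5)
E
```

```text
t 12.35 p [ 466.7 -211.2  212. ] x [ 0.866  0.005 -0.5  ] z [-0.5    0.008 -0.866] F [-0.7 -0.2 -0.5] M [-0.02 -1.    0.05] g 85.1 j [-0.086  0.472 -0.018  0.035 -1.603  1.652]
[[[0.75,0.02,1.27],[-0.1,-0.0,0.1],8.5],[[0.75,0.02,1.27],[-0.1,-0.0,0.1],8.5],[[0.75,0.01,1.27],[-0.1,-0.0,0.1],8.5],[[0.75,0.01,1.27],[-0.1,-0.0,0.1],8.5],[[0.75,0.0,1.27],[-0.1,-0.0,0.1],8.5],[[0.75,0.0,1.27],[-0.1,-0.0,0.1],8.5]]
mm/row 14.7 deg/row 0.09
```

Request:
jog_arm(rows=[[[0.75,0.02,1.27],[-0.1,0,0.1],8.5],[[0.75,0.02,1.27],[-0.1,0,0.1],8.5],[[0.75,0,1.27],[-0.1,0,0.1],8.5],[[0.75,0,1.27],[-0.1,0,0.1],8.5],[[0.75,0,1.27],[-0.1,0,0],8.5],[[0.75,0,1.27],[0,0,0],8.5],[[0,0,0],[0,0,0],6],[[0,0,0],[0,0,0],4],[[0,0,0],[0,0,0],2],[[0,0,0],[0,0,0],2]])

```text
clock: 13.6
position: [468.2, -211.4, 124.5]
ee_rot: [0.966, 0.0, -0.258, 0.001]
contact_force: [0.3, -0.7, 0.8]
gripper_width: 25.1
```

Request:
jog_arm(rows=[[[0,0,0],[0,0,0],2],[[0,0,0],[0,0,0],2],[[0,0,0],[0,0,0],2]])

```text
clock: 13.98
position: [468.2, -211.4, 124.5]
ee_rot: [0.966, 0.001, -0.258, 0.001]
contact_force: [0.8, 0.7, 5.3]
gripper_width: 25.5
```

```bash
python3 - <<'E'
from kin import *
st()
im=eyes.get_image("scene"); cv2.imwrite("pics/scene4.png",cv2.resize(im[150:310,150:310],None,fx=4,fy=4,interpolation=cv2.INTER_CUBIC)[:,:,::-1])
E
```

```text
t 13.97 p [ 468.2 -211.4  124.5] x [ 0.867  0.001 -0.499] z [-0.499 -0.002 -0.867] F [0.8 0.7 5.3] M [ 0.13 -0.7  -0.02] g 25.5 j [-0.082  0.556 -0.119  0.044 -1.417  1.636]
```

View pics/scene4.png

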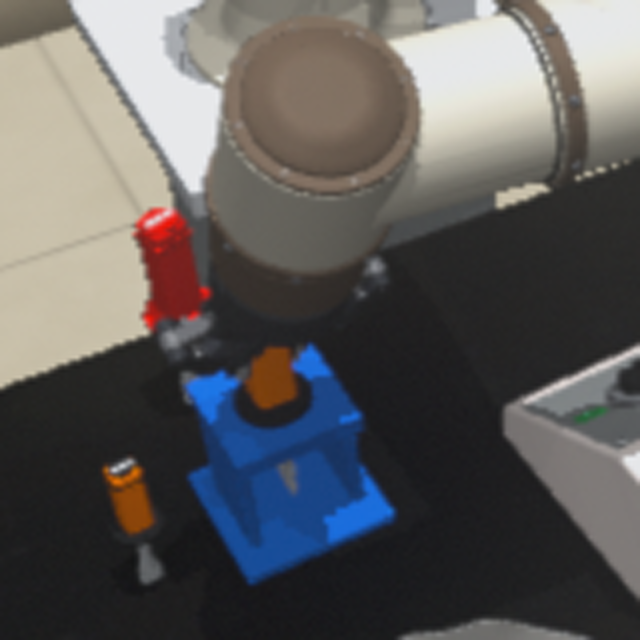

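```bash
cat >> kin.py <<'E'
AL=np.radians(-29.95); RG=R.from_matrix(np.c_[[.8665,0,-.4992],[0,-1,0],[-.4992,0,-.8665]])
dG=RG.inv().apply([8.8,0,-29.5])  # driver origin in tool frame
GG=G(3,AL)
def toolD(Dt): Rt=Dt[0]*GG; return Rt, Dt[1]-Rt.apply(dG)
def drv():
    s=st(); Rt=R.from_quat(s["ee_rot"]); Rd=Rt*GG.inv(); o=s["position"]+Rt.apply(dG); m=Rd.as_matrix()
    tip=o-75*m[:,2]; q=tip-A0
    print("drv o",o.round(1),"z",m[:,2].round(3),"tip",tip.round(1)); print("tip r,u,h",np.round([q@rt,q@up,q@nrm],1),"th",round(np.arctan2(m[:,0]@rt,m[:,0]@up),3),"tilt r,u deg",np.degrees([m[:,2]@rt,m[:,2]@up]).round(2))
E
python3 - <<'E'
from kin import *
drv(); q=np.array(arm.read_state()["joints"])
src=None
Tl=toolD(Dst(118)); T1=toolD(Dsel(-.29,50))
print(T1[1].round(1), Tl[1].round(1))
for k in np.linspace(0,1,6):
    from scipy.spatial.transform import Slerp
    Rk=Slerp([0,1],R.concatenate([Tl[0],T1[0]]))(k); q,e=ikb((Rk,Tl[1]*(1-k)+T1[1]*k),q); print(q.round(2),e.round(3))
for th,h in((-.29,20),(-.29,3),(.6,3),(1.57,3),(1.57,50)):
    q,e=ikb(toolD(Dsel(th,h)),q); print(th,h,q.round(2),e.round(3))
plan(Tl[0],Tl[1],7,2); plan(T1[0],T1[1],10,2,src=Tl)
E
```

```text
t 14.03 p [ 468.2 -211.4  124.5] x [ 0.867  0.001 -0.499] z [-0.499 -0.002 -0.867] F [1.  0.3 5.3] M [ 0.15 -0.59 -0.04] g 25.2 j [-0.082  0.556 -0.118  0.043 -1.417  1.636]
drv o [ 477.  -211.5   95. ] z [-0.     0.002  1.   ] tip [ 477.  -211.6   20. ]
tip r,u,h [ 215.5 -107.2    2.3] th 0.056 tilt r,u deg [-0.09 28.64]
[475.6   2.4 201.1] [ 468.2 -211.5  242.5]
[-0.08  0.45  0.02  0.04 -1.66  1.65] 0.0
[ 0.01  0.38 -0.08  0.04 -1.53  1.62] 0.0
[ 0.1   0.31 -0.18  0.05 -1.4   1.58] 0.0
[ 0.21  0.25 -0.27  0.07 -1.27  1.52] 0.0
[ 0.32  0.19 -0.37  0.1  -1.13  1.44] 0.0
[ 0.44  0.15 -0.47  0.17 -0.99  1.34] 0.0
-0.29 20 [ 0.42  0.2  -0.48  0.18 -0.93  1.34] 0.0
-0.29 3 [ 0.42  0.23 -0.48  0.18 -0.9   1.34] 0.0
0.6 3 [ 0.16  0.23 -0.31 -0.34 -0.94  1.13] 0.0
1.57 3 [-0.1   0.18 -0.37 -0.89 -0.8   0.87] 0.0
1.57 50 [-0.09  0.09 -0.38 -0.83 -0.85  0.77] 0.0
[[[-0.84,0.0,-1.46],[0.0,-0.0,0.0],2],[[-0.84,0.0,-1.46],[0.0,-0.0,0.0],2],[[-0.84,0.0,-1.46],[0.0,-0.0,0.0],2],[[-0.84,0.0,-1.46],[0.0,-0.0,0.0],2],[[-0.84,0.0,-1.46],[0.0,-0.0,0.0],2],[[-0.84,0.0,-1.46],[0.0,-0.0,0.0],2],[[-0.84,0.0,-1.46],[0.0,-0.0,0.0],2]]
mm/row 16.9 deg/row 0.02
[[[0.27,-2.14,0.32],[-1.3,3.0,-1.5],2],[[0.31,-2.14,0.29],[-1.3,3.0,-1.5],2],[[0.35,-2.14,0.26],[-1.3,3.0,-1.5],2],[[0.4,-2.13,0.23],[-1.3,3.0,-1.5],2],[[0.44,-2.12,0.2],[-1.3,3.0,-1.5],2],[[0.49,-2.12,0.18],[-1.3,3.0,-1.5],2],[[0.53,-2.11,0.16],[-1.3,3.0,-1.5],2],[[0.58,-2.1,0.14],[-1.3,3.0,-1.5],2],[[0.63,-2.08,0.12],[-1.3,3.0,-1.5],2],[[0.68,-2.07,0.11],[-1.3,3.0,-1.5],2]]
mm/row 21.8 deg/row 3.56
```

Request:
jog_arm(rows=[[[-0.84,0,-1.46],[0,0,0],2],[[-0.84,0,-1.46],[0,0,0],2],[[-0.84,0,-1.46],[0,0,0],2],[[-0.84,0,-1.46],[0,0,0],2],[[-0.84,0,-1.46],[0,0,0],2],[[-0.84,0,-1.46],[0,0,0],2],[[-0.84,0,-1.46],[0,0,0],2],[[0,0,0],[0,0,0],2]])

```text
clock: 15.02
position: [468.6, -211.3, 243.2]
ee_rot: [0.966, 0.0, -0.257, 0.001]
contact_force: [-0.6, -1.0, -0.9]
gripper_width: 25.4
```

Request:
jog_arm(rows=[[[0.27,-2.14,0.32],[-1.3,3,-1.5],2],[[0.31,-2.14,0.29],[-1.3,3,-1.5],2],[[0.35,-2.14,0.26],[-1.3,3,-1.5],2],[[0.4,-2.13,0.23],[-1.3,3,-1.5],2],[[0.44,-2.12,0.2],[-1.3,3,-1.5],2],[[0.49,-2.12,0.18],[-1.3,3,-1.5],2],[[0.53,-2.11,0.16],[-1.3,3,-1.5],2],[[0.58,-2.1,0.14],[-1.3,3,-1.5],2],[[0.63,-2.08,0.12],[-1.3,3,-1.5],2],[[0.68,-2.07,0.11],[-1.3,3,-1.5],2]])

```text
clock: 16.27
position: [474.4, 3.3, 199.3]
ee_rot: [0.985, 0.154, 0.003, 0.075]
contact_force: [-0.7, -0.2, -1.3]
gripper_width: 25.5
```

Request:
jog_arm(rows=[[[0,0,0],[0,0,0],2],[[0,0,0],[0,0,0],2]])

```text
clock: 16.52
position: [475.0, 2.6, 199.9]
ee_rot: [0.985, 0.154, 0.002, 0.075]
contact_force: [0.9, -0.1, -1.4]
gripper_width: 25.3
```

```bash
python3 - <<'E'
from kin import *
drv(); plan(*toolD(Dsel(-.29,20)),5,2)
for c in ("scene","top"):
    im=eyes.get_image(c); np.save(f"{c}5.npy",im)
im=np.load("scene5.npy")[170:320,240:400]; cv2.imwrite("pics/scene5.png",cv2.resize(im,None,fx=4,fy=4,interpolation=cv2.INTER_CUBIC)[:,:,::-1])
im=np.load("top5.npy"); cv2.imwrite("pics/top5.png",im[:,:,::-1])
E
```

```text
t 16.52 p [475.    2.6 199.9] x [ 0.953  0.303 -0.019] z [ 0.027 -0.147 -0.989] F [ 0.9 -0.1 -1.4] M [ 0.4  -0.03 -0.  ] g 25.3 j [ 0.441  0.15  -0.477  0.174 -0.99   1.34 ]
drv o [496.9   6.2 178.5] z [-0.499 -0.024  0.866] tip [534.3   8.  113.6]
tip r,u,h [-0.9 -1.4 49.3] th -0.3 tilt r,u deg [-0.07  0.02]
[[[0.31,0.01,0.5],[0.1,0.0,0.1],2],[[0.31,0.01,0.5],[0.1,0.0,0.1],2],[[0.31,0.01,0.5],[0.1,0.0,0.1],2],[[0.31,0.01,0.5],[0.1,0.0,0.1],2],[[0.31,0.01,0.5],[0.1,0.0,0.1],2]]
mm/row 5.9 deg/row 0.11
```

View pics/scene5.png

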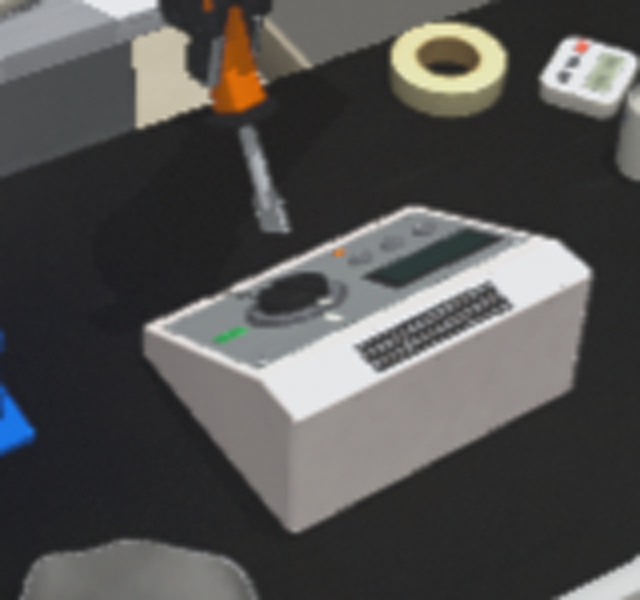

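View pics/top5.png

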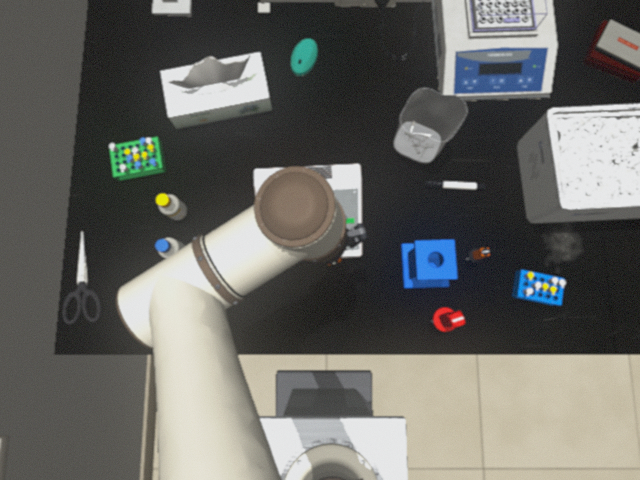

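```bash
python3 - <<'E'
from kin import *
s=arm.read_state(); Rt=R.from_quat(s["ee_rot"]); Rd=Rt*GG.inv(); o=s["position"]+Rt.apply(dG)
q=lambda P:((proj("scene",[o+Rd.apply(P)])[0]-[240,170]+.5)*4-.5).round(1)
print(q([0,0,-75]),q([10,0,-75]),q([-10,0,-75]),q([0,0,0]),q([0,0,-56]))
im=np.load("scene5.npy")[195:235,285:325]; cv2.imwrite("pics/tip5.png",cv2.resize(im,None,fx=14,fy=14,interpolation=cv2.INTER_CUBIC)[:,:,::-1])
for P in([10,0,-75],[-10,0,-75],[0,0,-75]): print(((proj("scene",[o+Rd.apply(P)])[0]-[285,195]+.5)*14).round())
E
```

```text
[274.5 232.6] [285.9 233. ] [263.3 232.1] [242.  119.4] [266.4 204.3]
[372. 467.]
[293. 464.]
[333. 466.]
```

View pics/tip5.png

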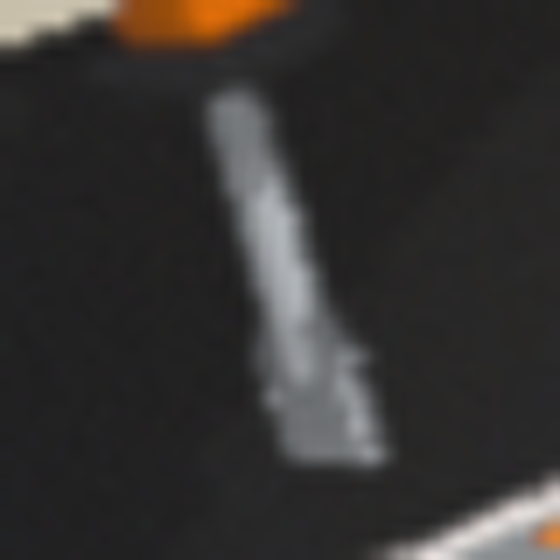

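Request:
jog_arm(rows=[[[0.31,0.01,0.5],[0.1,0,0.1],2],[[0.31,0.01,0.5],[0.1,0,0.1],2],[[0.31,0.01,0.5],[0.1,0,0.1],2],[[0.31,0.01,0.5],[0,0,0],2],[[0.31,0.01,0.5],[0,0,0],2],[[0,0,0],[0,0,0],2],[[0,0,0],[0,0,0],2]])

```text
clock: 17.5
position: [490.8, 3.4, 175.2]
ee_rot: [0.986, 0.151, 0.002, 0.072]
contact_force: [0.4, -0.9, -0.9]
gripper_width: 25.2
```

```bash
python3 - <<'E'
from kin import *
drv(); plan(*toolD(Dsel(-.29,10)),4,2)
im=eyes.get_image("scene")[205:275,285:355]; np.save("scene6.npy",im);cv2.imwrite("pics/scene6.png",cv2.resize(im,None,fx=8,fy=8,interpolation=cv2.INTER_CUBIC)[:,:,::-1])
E
```

```text
t 17.5 p [490.8   3.4 175.2] x [ 0.954  0.299 -0.017] z [ 0.027 -0.142 -0.989] F [ 0.4 -0.9 -0.9] M [0.34 0.05 0.05] g 25.2 j [ 0.425  0.203 -0.48   0.176 -0.931  1.342]
drv o [512.7   7.1 153.8] z [-0.5   -0.026  0.866] tip [550.1   9.   88.9]
tip r,u,h [-1.1  0.  20. ] th -0.293 tilt r,u deg [ 0.06 -0.02]
[[[0.12,0.01,0.22],[0.0,-0.0,0.0],2],[[0.12,0.01,0.22],[0.0,-0.0,0.0],2],[[0.12,0.01,0.22],[0.0,-0.0,0.0],2],[[0.12,0.01,0.22],[0.0,-0.0,0.0],2]]
mm/row 2.5 deg/row 0.04
```

View pics/scene6.png

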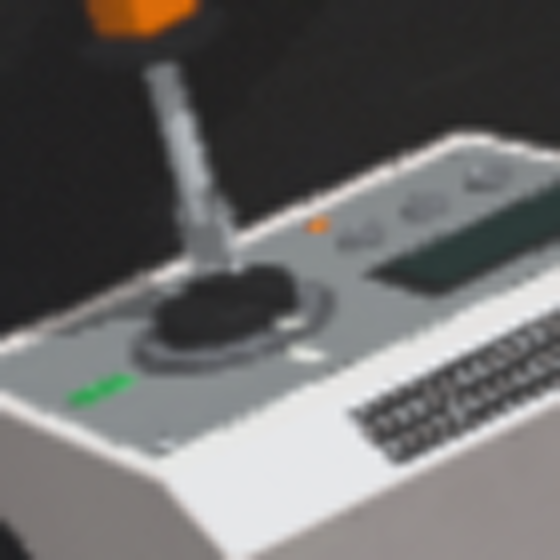

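Request:
jog_arm(rows=[[[0.12,0.01,0.22],[0,0,0],2],[[0.12,0.01,0.22],[0,0,0],2],[[0.12,0.01,0.22],[0,0,0],2],[[0.12,0.01,0.22],[0,0,0],2],[[0,0,0],[0,0,0],2]])

```text
clock: 18.18
position: [495.7, 3.1, 166.1]
ee_rot: [0.986, 0.151, 0.002, 0.072]
contact_force: [0.0, 0.2, -1.7]
gripper_width: 25.3
```

```bash
python3 - <<'E'
from kin import *
drv(); plan(*toolD(Dsel(-.29,6)),3,2)
E
```

```text
t 18.18 p [495.7   3.1 166.1] x [ 0.954  0.298 -0.018] z [ 0.026 -0.142 -0.989] F [ 0.   0.2 -1.7] M [ 0.32  0.04 -0.02] g 25.3 j [ 0.42   0.221 -0.482  0.179 -0.91   1.342]
drv o [517.5   6.8 144.8] z [-0.499 -0.026  0.866] tip [555.    8.7  79.8]
tip r,u,h [-0.6 -0.4  9.7] th -0.293 tilt r,u deg [0.04 0.01]
[[[0.07,-0.01,0.1],[0.0,0.0,0.1],2],[[0.07,-0.01,0.1],[0.0,0.0,0.1],2],[[0.07,-0.01,0.1],[0.0,0.0,0.1],2]]
mm/row 1.2 deg/row 0.05
```

Request:
jog_arm(rows=[[[0.06,0,0.1],[0,0,0],2],[[0.06,0,0.1],[0,0,0],2],[[0.06,0,0.1],[0,0,0],2],[[0,0,0],[0,0,0],2]])

```text
clock: 18.68
position: [497.5, 3.3, 163.3]
ee_rot: [0.986, 0.151, 0.002, 0.072]
contact_force: [-0.4, 0.1, -2.0]
gripper_width: 25.2
```

```bash
python3 - <<'E'
from kin import *
drv()
E
```

```text
t 18.68 p [497.5   3.3 163.3] x [ 0.954  0.299 -0.017] z [ 0.027 -0.142 -0.989] F [-0.4  0.1 -2. ] M [ 0.33  0.11 -0.02] g 25.2 j [ 0.418  0.227 -0.482  0.18  -0.903  1.342]
drv o [519.3   7.  141.9] z [-0.499 -0.026  0.866] tip [556.8   8.9  77. ]
tip r,u,h [-0.7 -0.2  6.3] th -0.293 tilt r,u deg [ 0.05 -0.  ]
```

Request:
jog_arm(rows=[[[0.06,0,0.1],[0,0,0],2],[[0.06,0,0.1],[0,0,0],2],[[0,0,0],[0,0,0],2]])

```text
clock: 19.05
position: [498.7, 3.4, 161.3]
ee_rot: [0.986, 0.151, 0.002, 0.072]
contact_force: [0.1, -0.0, -1.6]
gripper_width: 25.6
```

```bash
python3 - <<'E'
from kin import *
drv()
im=eyes.get_image("scene")[205:275,285:355];cv2.imwrite("pics/scene7.png",cv2.resize(im,None,fx=8,fy=8,interpolation=cv2.INTER_CUBIC)[:,:,::-1])
E
```

```text
t 19.05 p [498.7   3.4 161.3] x [ 0.954  0.299 -0.017] z [ 0.027 -0.142 -0.989] F [ 0.1 -0.  -1.6] M [ 0.32  0.08 -0.03] g 25.6 j [ 0.417  0.232 -0.483  0.181 -0.898  1.342]
drv o [520.6   7.  139.9] z [-0.499 -0.026  0.866] tip [558.   9.  75.]
tip r,u,h [-0.7 -0.2  4. ] th -0.293 tilt r,u deg [ 0.05 -0.  ]
```

View pics/scene7.png

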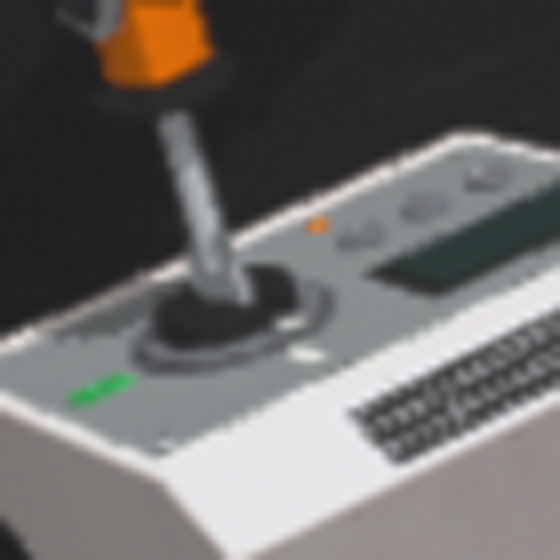

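Request:
jog_arm(rows=[[[0.06,0,0.1],[0,0,0],2],[[0,0,0],[0,0,0],2]])

```text
clock: 19.35
position: [499.3, 3.4, 160.6]
ee_rot: [0.986, 0.151, 0.002, 0.072]
contact_force: [-0.8, 0.3, 0.2]
gripper_width: 25.0
```

```bash
python3 - <<'E'
from kin import *
drv()
s=arm.read_state(); q=np.array(s["joints"])
# rotation: steps of 10 deg about driver axis, command from measured
T0=(R.from_quat(s["ee_rot"]),s["position"])
E
```

```text
t 19.35 p [499.3   3.4 160.6] x [ 0.954  0.299 -0.017] z [ 0.027 -0.142 -0.989] F [-0.8  0.3  0.2] M [ 0.34  0.33 -0.05] g 25.0 j [ 0.417  0.233 -0.483  0.181 -0.897  1.342]
drv o [521.2   7.1 139.3] z [-0.5   -0.026  0.866] tip [558.6   9.   74.3]
tip r,u,h [-0.7  0.1  3.1] th -0.293 tilt r,u deg [ 0.05 -0.02]
```

```bash
cat >> kin.py <<'E'
def turnrows(dth,n,jaw=2,dh=0):
    ax=GG.inv().apply([0,0,-1.]); rv=ax*np.degrees(dth)/n; rv=rv.round(2)
    sh=(dG-R.from_rotvec(np.radians(rv)).apply(dG)-ax*dh/n)/10
    print("row",sh.round(3),rv, "tot",np.linalg.norm(rv)*n)
E
python3 - <<'E'
from kin import *
turnrows(1.593,18,dh=.8)
turnrows(1.593,18)
E
```

```text
row [ 0.001 -0.078 -0.006] [2.53 0.   4.39] tot 91.20335520143982
row [ 0.003 -0.078 -0.002] [2.53 0.   4.39] tot 91.20335520143982
```

Request:
jog_arm(rows=[[[-0.03,0,-0.05],[0,0,0],2],[[0.003,-0.078,-0.002],[2.53,0,4.39],2],[[0.003,-0.078,-0.002],[2.53,0,4.39],2],[[0.003,-0.078,-0.002],[2.53,0,4.39],2],[[0.003,-0.078,-0.002],[2.53,0,4.39],2],[[0.003,-0.078,-0.002],[2.53,0,4.39],2],[[0,0,0],[0,0,0],2]])

```text
clock: 20.23
position: [498.3, 7.0, 160.5]
ee_rot: [0.998, -0.04, -0.001, -0.038]
contact_force: [-0.6, 1.6, -1.2]
gripper_width: 25.0
```

```bash
python3 - <<'E'
from kin import *
drv()
im=eyes.get_image("scene")[205:275,285:355];cv2.imwrite("pics/scene8.png",cv2.resize(im,None,fx=8,fy=8,interpolation=cv2.INTER_CUBIC)[:,:,::-1])
E
```

```text
t 20.23 p [498.3   7.  160.5] x [ 0.997 -0.079 -0.005] z [ 0.001  0.076 -0.997] F [-0.6  1.6 -1.2] M [0.34 0.32 0.18] g 25.0 j [ 0.294  0.239 -0.368 -0.089 -0.943  1.249]
drv o [520.6   6.9 139.3] z [-0.499 -0.026  0.866] tip [558.    8.8  74.3]
tip r,u,h [-0.5 -0.5  3.4] th 0.15 tilt r,u deg [0.07 0.03]
```

View pics/scene8.png

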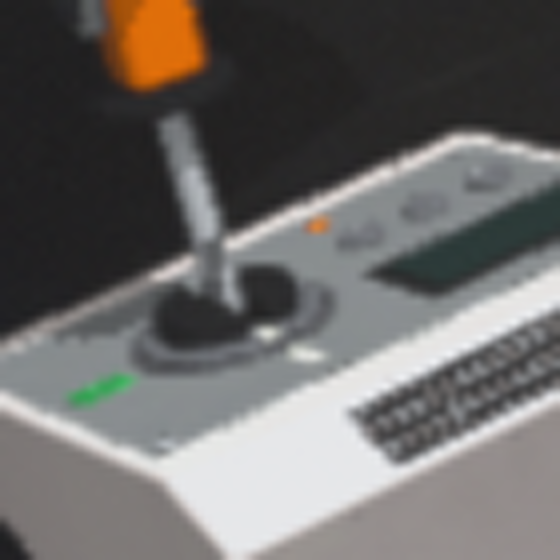

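Request:
jog_arm(rows=[[[0.003,-0.078,-0.004],[2.53,0,4.39],2],[[0.003,-0.078,-0.002],[2.53,0,4.39],2],[[0.003,-0.078,-0.002],[2.53,0,4.39],2],[[0.003,-0.078,-0.002],[2.53,0,4.39],2],[[0.003,-0.078,-0.002],[2.53,0,4.39],2],[[0.003,-0.078,-0.002],[2.53,0,4.39],2],[[0.003,-0.078,-0.002],[2.53,0,4.39],2],[[0.003,-0.078,-0.002],[2.53,0,4.39],2],[[0,0,0],[0,0,0],2]])

```text
clock: 21.4
position: [500.5, 12.4, 162.0]
ee_rot: [0.919, -0.336, -0.005, -0.207]
contact_force: [0.0, 0.2, -2.5]
gripper_width: 25.0
```

```bash
python3 - <<'E'
from kin import *
drv(); s=arm.read_state()
print("dev tool cm", )
x=R.from_quat(s["ee_rot"])
T=toolD(Dsel(1.57,3.6)); plan(*T,10,2)
E
```

```text
t 21.4 p [500.5  12.4 162. ] x [ 0.774 -0.616 -0.149] z [ 0.13   0.384 -0.914] F [ 0.   0.2 -2.5] M [-0.92  0.29  0.11] g 25.0 j [ 0.086  0.223 -0.307 -0.485 -0.924  1.056]
drv o [520.6   6.7 139.3] z [-0.499 -0.026  0.866] tip [558.    8.6  74.4]
tip r,u,h [-0.3 -0.5  3.5] th 0.856 tilt r,u deg [0.03 0.  ]
dev tool cm
[[[0.02,-0.06,-0.01],[2.0,0.0,3.5],2],[[0.01,-0.06,-0.01],[2.0,0.0,3.5],2],[[0.01,-0.06,-0.01],[2.0,0.0,3.5],2],[[0.0,-0.07,-0.0],[2.0,0.0,3.5],2],[[0.0,-0.07,-0.0],[2.0,0.0,3.5],2],[[-0.0,-0.07,0.0],[2.0,0.0,3.5],2],[[-0.01,-0.06,0.0],[2.0,0.0,3.5],2],[[-0.01,-0.06,0.0],[2.0,0.0,3.5],2],[[-0.01,-0.06,0.01],[2.0,0.0,3.5],2],[[-0.02,-0.06,0.01],[2.0,0.0,3.5],2]]
mm/row 0.7 deg/row 4.09
```

Request:
jog_arm(rows=[[[0.003,-0.078,-0.002],[2.53,0,4.39],2],[[0.003,-0.078,-0.002],[2.53,0,4.39],2],[[0.003,-0.078,-0.002],[2.53,0,4.39],2],[[0.003,-0.078,-0.002],[2.53,0,4.39],2],[[0.003,-0.078,-0.002],[2.53,0,4.39],2],[[0.003,-0.078,-0.002],[2.53,0,4.39],2],[[0.003,-0.078,-0.002],[2.53,0,4.39],2],[[0.003,-0.078,-0.002],[2.53,0,4.39],2],[[0,0,0],[0,0,0],2],[[0,0,0],[0,0,0],2]])

```text
clock: 22.65
position: [505.4, 14.9, 164.8]
ee_rot: [0.726, -0.592, -0.009, -0.352]
contact_force: [-0.6, -1.3, -3.5]
gripper_width: 25.3
```

```bash
python3 - <<'E'
from kin import *
drv(); 
for c in("scene","top"):
    im=eyes.get_image(c); np.save(c+"9.npy",im)
im=np.load("scene9.npy")[215:265,290:340];cv2.imwrite("pics/scene9.png",cv2.resize(im,None,fx=12,fy=12,interpolation=cv2.INTER_CUBIC)[:,:,::-1])
im=np.load("top9.npy")[150:275,240:375];cv2.imwrite("pics/top9.png",cv2.resize(im,None,fx=4,fy=4,interpolation=cv2.INTER_CUBIC)[:,:,::-1])
# predicted pointer pixel for angles
for th in(1.4,1.45,1.5,1.55,1.6): print(th,((proj("scene",[pt(-.7+26.5*np.sin(th),-.2+26.5*np.cos(th),3.5)])[0]-[290,215]+.5)*12).round(1))
E
```

```text
t 22.65 p [505.4  14.9 164.8] x [ 0.3   -0.852 -0.429] z [ 0.403  0.52  -0.753] F [-0.6 -1.3 -3.5] M [-1.78  1.34 -0.1 ] g 25.3 j [-0.099  0.185 -0.369 -0.885 -0.805  0.87 ]
drv o [520.6   6.8 139.3] z [-0.499 -0.025  0.866] tip [558.1   8.7  74.3]
tip r,u,h [-0.4 -0.4  3.4] th 1.561 tilt r,u deg [0.03 0.02]
1.4 [190.5 412.2]
1.45 [186.7 411.4]
1.5 [183.2 410.5]
1.55 [179.9 409.4]
1.6 [177.  408.3]
```

View pics/scene9.png

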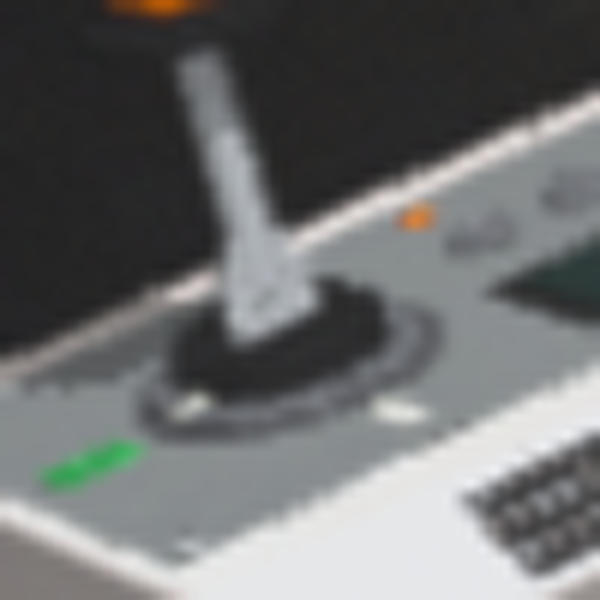

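View pics/top9.png

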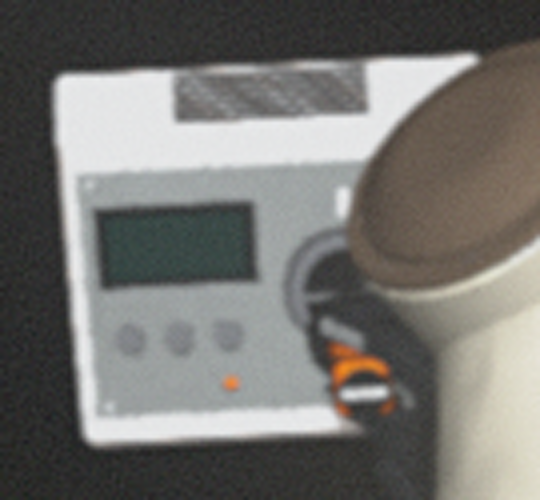

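Request:
jog_arm(rows=[[[0.002,-0.036,-0.001],[1.15,0,2.0],2],[[0.002,-0.036,-0.001],[1.15,0,2.0],2],[[0,0,0],[0,0,0],2],[[0,0,0],[0,0,0],2]])

```text
clock: 23.25
position: [506.1, 14.9, 165.3]
ee_rot: [0.696, -0.618, -0.009, -0.366]
contact_force: [-1.5, -1.3, -3.7]
gripper_width: 25.2
```

```bash
python3 - <<'E'
from kin import *
drv(); turnrows(-.075,2)
E
```

```text
t 23.25 p [506.1  14.9 165.3] x [ 0.237 -0.853 -0.465] z [ 0.439  0.521 -0.732] F [-1.5 -1.3 -3.7] M [-2.18  1.74 -0.16] g 25.2 j [-0.119  0.179 -0.382 -0.936 -0.786  0.852]
drv o [520.7   6.9 139.4] z [-0.499 -0.026  0.866] tip [558.1   8.9  74.4]
tip r,u,h [-0.5 -0.3  3.5] th 1.645 tilt r,u deg [0.06 0.02]
row [ 0.001  0.033 -0.   ] [-1.07 -0.   -1.86] tot 4.291619740843776
```

Request:
jog_arm(rows=[[[0.001,0.033,0],[-1.07,0,-1.86],2],[[0.001,0.033,0],[-1.07,0,-1.86],2],[[0,0,0],[0,0,0],2],[[-0.1,0,-0.17],[0,0,0],2],[[-0.3,0,-0.52],[0,0,0],2],[[-0.5,0,-0.87],[0,0,0],2],[[-0.75,0,-1.3],[0,0,0],2],[[-0.5,0,-0.87],[0,0,0],2]])

```text
clock: 24.25
position: [484.0, 13.9, 204.1]
ee_rot: [0.723, -0.594, -0.008, -0.354]
contact_force: [1.1, 0.7, -1.3]
gripper_width: 25.5
```

```bash
python3 - <<'E'
from kin import *
drv(); 
for c in("scene","top"):
    im=eyes.get_image(c); np.save(c+"10.npy",im)
im=np.load("scene10.npy")[215:265,290:340];cv2.imwrite("pics/scene10.png",cv2.resize(im,None,fx=12,fy=12,interpolation=cv2.INTER_CUBIC)[:,:,::-1])
im=np.load("top10.npy")[150:275,240:375];cv2.imwrite("pics/top10.png",cv2.resize(im,None,fx=4,fy=4,interpolation=cv2.INTER_CUBIC)[:,:,::-1])
E
```

```text
t 24.25 p [484.   13.9 204.1] x [ 0.295 -0.852 -0.432] z [ 0.409  0.521 -0.749] F [ 1.1  0.7 -1.3] M [-1.29  0.99  0.01] g 25.5 j [-0.092  0.09  -0.379 -0.833 -0.851  0.776]
drv o [499.2   5.9 178.6] z [-0.501 -0.026  0.865] tip [536.9   7.8 113.7]
tip r,u,h [-0.6  0.9 48.1] th 1.57 tilt r,u deg [ 0.04 -0.14]
```

View pics/scene10.png

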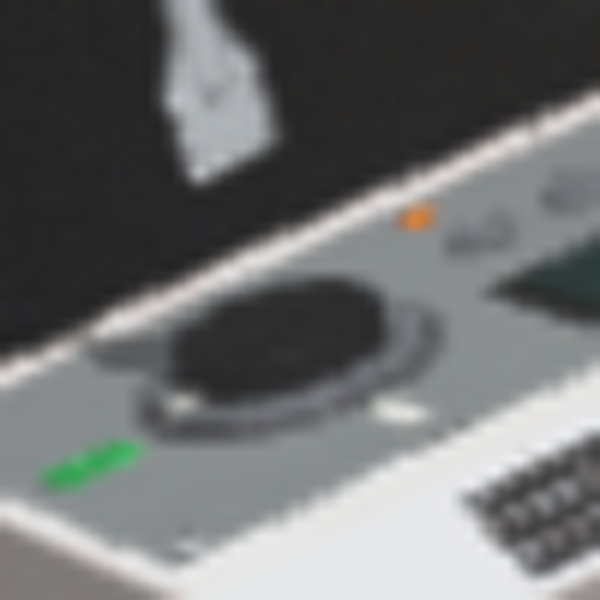

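View pics/top10.png

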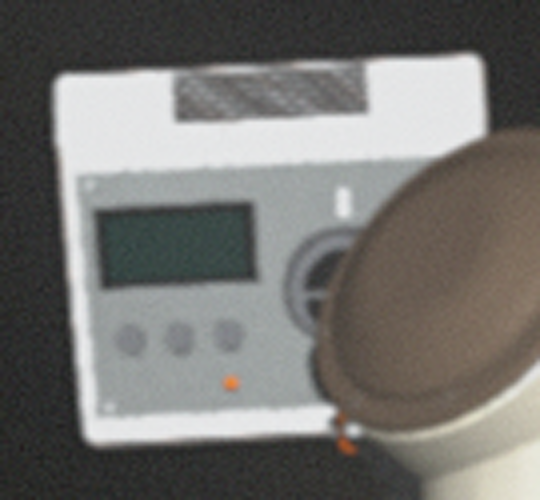

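```bash
python3 - <<'E'
from kin import *
from scipy.spatial.transform import Slerp
s=arm.read_state(); q=np.array(s["joints"]); T0=(R.from_quat(s["ee_rot"]),s["position"]); T1=toolD(Dst(118))
print(T1[1].round(1))
qp=q
for k in np.linspace(0,1,15):
    Rk=Slerp([0,1],R.concatenate([T0[0],T1[0]]))(k); p=T0[1]*(1-k)+T1[1]*k; q,e=ikb((Rk,p),q); tip=p+Rk.apply(dG)-75*(Rk*GG.inv()).apply([0,0,1]); print(q.round(2),e.round(3),tip.round(0), (np.abs(q-qp).max()/.125).round(2)); qp=q
plan(*T1,14,2)
E
```

```text
[ 468.2 -211.5  242.5]
[-0.09  0.09 -0.38 -0.83 -0.85  0.78] 0.0 [537.   8. 114.] 0.01
[-0.12  0.12 -0.32 -0.78 -0.96  0.83] 0.0 [534.  -5. 115.] 0.88
[-0.14  0.16 -0.27 -0.72 -1.06  0.88] 0.0 [530. -19. 117.] 0.81
[-0.16  0.19 -0.22 -0.66 -1.16  0.93] 0.0 [527. -33. 118.] 0.75
[-0.17  0.22 -0.17 -0.61 -1.24  0.99] 0.0 [522. -47. 120.] 0.69
[-0.17  0.26 -0.12 -0.55 -1.32  1.04] 0.0 [518. -62. 121.] 0.63
[-0.17  0.29 -0.08 -0.49 -1.39  1.1 ] 0.0 [514. -77. 122.] 0.58
[-0.16  0.32 -0.04 -0.43 -1.46  1.16] 0.0 [509. -92. 124.] 0.52
[-0.15  0.35 -0.01 -0.37 -1.52  1.22] 0.0 [ 504. -108.  126.] 0.5
[-0.14  0.37  0.02 -0.31 -1.56  1.29] 0.0 [ 500. -124.  127.] 0.53
[-0.13  0.39  0.04 -0.24 -1.6   1.36] 0.0 [ 495. -141.  129.] 0.55
[-0.12  0.41  0.05 -0.18 -1.63  1.43] 0.0 [ 490. -158.  131.] 0.57
[-0.11  0.43  0.05 -0.11 -1.65  1.5 ] 0.0 [ 486. -176.  133.] 0.58
[-0.09  0.44  0.04 -0.03 -1.66  1.57] 0.0 [ 481. -193.  136.] 0.59
[-0.08  0.45  0.02  0.04 -1.66  1.65] 0.0 [ 477. -212.  138.] 0.59
[[[1.22,0.03,-1.09],[-4.5,-1.6,-4.4],2],[[1.18,0.21,-1.11],[-4.5,-1.6,-4.4],2],[[1.13,0.39,-1.12],[-4.5,-1.6,-4.4],2],[[1.06,0.56,-1.12],[-4.5,-1.6,-4.4],2],[[0.98,0.73,-1.09],[-4.5,-1.6,-4.4],2],[[0.89,0.88,-1.06],[-4.5,-1.6,-4.4],2],[[0.78,1.03,-1.0],[-4.5,-1.6,-4.4],2],[[0.67,1.16,-0.94],[-4.5,-1.6,-4.4],2],[[0.55,1.28,-0.86],[-4.5,-1.6,-4.4],2],[[0.43,1.38,-0.77],[-4.5,-1.6,-4.4],2],[[0.3,1.46,-0.67],[-4.5,-1.6,-4.4],2],[[0.17,1.53,-0.56],[-4.5,-1.6,-4.4],2],[[0.03,1.58,-0.44],[-4.5,-1.6,-4.4],2],[[-0.1,1.6,-0.31],[-4.5,-1.6,-4.4],2]]
mm/row 16.4 deg/row 6.51
```

Request:
jog_arm(rows=[[[1.22,0.03,-1.09],[-4.5,-1.6,-4.4],2],[[1.18,0.21,-1.11],[-4.5,-1.6,-4.4],2],[[1.13,0.39,-1.12],[-4.5,-1.6,-4.4],2],[[1.06,0.56,-1.12],[-4.5,-1.6,-4.4],2],[[0.98,0.73,-1.09],[-4.5,-1.6,-4.4],2],[[0.89,0.88,-1.06],[-4.5,-1.6,-4.4],2],[[0.78,1.03,-1.0],[-4.5,-1.6,-4.4],2],[[0.67,1.16,-0.94],[-4.5,-1.6,-4.4],2],[[0.55,1.28,-0.86],[-4.5,-1.6,-4.4],2],[[0.43,1.38,-0.77],[-4.5,-1.6,-4.4],2]])

```text
clock: 25.6
position: [473.2, -147.5, 229.3]
ee_rot: [0.956, -0.187, -0.196, -0.111]
contact_force: [-0.1, 0.5, -2.4]
gripper_width: 25.1
```

Request:
jog_arm(rows=[[[0.3,1.46,-0.67],[-4.5,-1.6,-4.4],2],[[0.17,1.53,-0.56],[-4.5,-1.6,-4.4],2],[[0.03,1.58,-0.44],[-4.5,-1.6,-4.4],2],[[-0.1,1.6,-0.31],[-4.5,-1.6,-4.4],2],[[0,0,0],[0,0,0],2],[[0,0,0],[0,0,0],2]])

```text
clock: 26.35
position: [468.4, -211.0, 240.3]
ee_rot: [0.967, -0.002, -0.255, -0.0]
contact_force: [0.2, -0.4, -1.6]
gripper_width: 25.3
```

```bash
python3 - <<'E'
from kin import *
drv(); 
for c in("scene","top"):
    im=eyes.get_image(c); np.save(c+"11.npy",im)
im=np.load("top11.npy")[185:250,290:370];cv2.imwrite("pics/top11.png",cv2.resize(im,None,fx=8,fy=8,interpolation=cv2.INTER_CUBIC)[:,:,::-1])
im=np.load("scene11.npy")[150:310,150:350]; cv2.imwrite("pics/scene11.png",cv2.resize(im,None,fx=4,fy=3.75,interpolation=cv2.INTER_CUBIC)[:,:,::-1])
plan(*toolD(Dst(118)),2,2)
E
```

```text
t 26.35 p [ 468.4 -211.   240.3] x [ 0.87  -0.004 -0.494] z [-0.494  0.002 -0.87 ] F [ 0.2 -0.4 -1.6] M [ 0.03 -1.21  0.03] g 25.3 j [-0.083  0.449  0.018  0.039 -1.655  1.643]
drv o [ 477.3 -211.1  210.9] z [-0.006  0.     1.   ] tip [ 477.8 -211.1  135.9]
tip r,u,h [215.1 -48.6 102.3] th 0.063 tilt r,u deg [-0.03 28.34]
[[[-0.05,0.01,-0.08],[-0.0,-0.2,-0.1],2],[[-0.05,0.01,-0.08],[-0.0,-0.2,-0.1],2]]
mm/row 0.9 deg/row 0.22
```

View pics/top11.png

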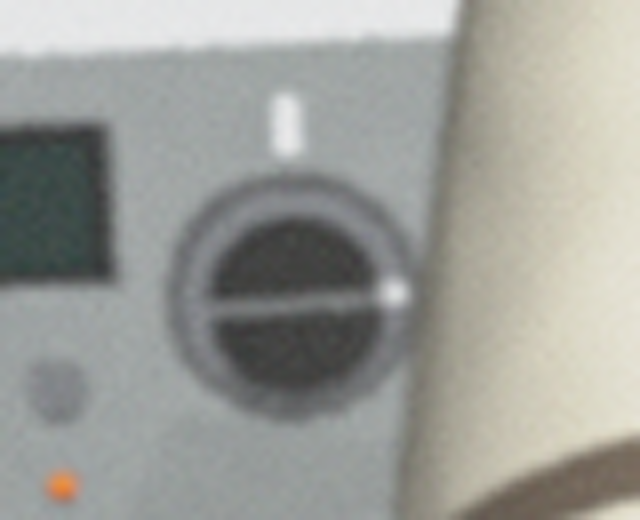

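View pics/scene11.png

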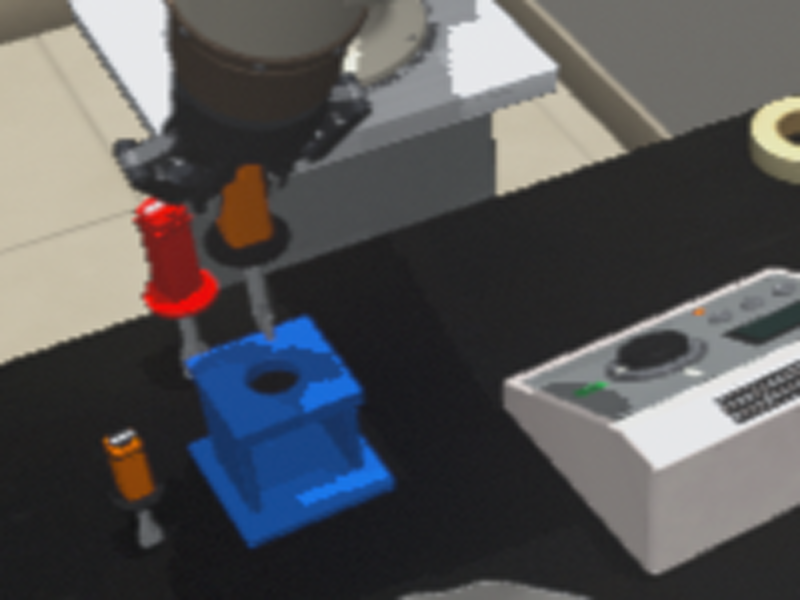

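```bash
python3 - <<'E'
from kin import *
f=lambda p:uc(p,(290,185),8)
a=rayplane("top",f((394,293)),3.5); b=rayplane("top",f((213,311)),3.5); d=a-b; print(a,b,np.arctan2(d[0],d[1]))
g=rayplane("top",T2((524,329)),0); w=rayplane("top",T2((404,228)),0); w2=rayplane("top",f((288,125)),0)
print("green",g,"white",w,w2)
for c in (RU,(-.5,0.)):
    c=np.array(c);print("green ang",np.arctan2(*(g-c)),"white",np.arctan2(*(w-c)),"ptr",np.arctan2(*(a-c)))
E
```

```text
[25.51287772  0.49650125] [-22.18455983  -2.04076667] 1.5176513600537955
green [4.81401942e+01 3.40750813e-02] white [-0.96364104 46.13023569] [-0.62629538 46.14028435]
green ang 1.5660036904625227 white -0.0056904133755110616 ptr 1.5442316200765902
green ang 1.5700957729362277 white -0.010050358961276313 ptr 1.5517118956462432
```

```bash
python3 - <<'E'
from kin import *
t=np.load("top11.npy").astype(float).mean(2)
pts=[]
for u in range(319,337):
    col=t[216:230,u]; w=np.clip(col-np.median(col)-15,0,None)
    v=(w*np.arange(216,230)).sum()/w.sum(); pts.append((u,v)); 
pts=np.array(pts); print(pts.round(1).tolist())
for h in(3.3,8):
    q=np.array([rayplane("top",p,h) for p in pts]); k=np.polyfit(q[:,0],q[:,1],1); print(h,k, "th",np.pi/2-np.arctan(k[0]), np.polyval(k,0))
E
```

```text
[[319.0, 223.0], [320.0, 223.0], [321.0, 223.0], [322.0, 223.0], [323.0, 223.0], [324.0, 222.8], [325.0, 222.8], [326.0, 222.7], [327.0, 222.5], [328.0, 222.3], [329.0, 222.2], [330.0, 222.2], [331.0, 222.2], [332.0, 222.3], [333.0, 222.1], [334.0, 222.0], [335.0, 221.8], [336.0, 219.7]]
3.3 [ 0.06980442 -1.05542285] th 1.5011049537334442 -1.0554228544221806
8 [0.06980442 0.40302191] th 1.5011049537334433 0.40302190587380965
```

```bash
python3 - <<'E'
from kin import *
t0=np.load("top0.npy").astype(float); t=np.load("top11.npy").astype(float)
# horizontals of panel: edge white/grey top & bottom, LCD edges via subpixel gradient, in top0
def edge(img,us,v0,v1,sgn):
    P=[]
    for u in us:
        c=img[v0:v1,u]; g=np.clip(sgn*np.diff(c),0,None)**2; P.append((u,(g*(np.arange(v0,v1-1)+.5)).sum()/g.sum()))
    return np.array(P)
def rep(n,P,h):
    q=np.array([rayplane("top",p,h) for p in P]); k=np.polyfit(q[:,0],q[:,1],1); r=q[:,1]-np.polyval(k,q[:,0]); m=np.abs(r)<2*r.std()+1e-6; k=np.polyfit(q[m,0],q[m,1],1); print(n,"tilt",np.arctan(k[0]).round(4),"rms",r[m].std().round(2))
m0=t0.mean(2)
rep("panel top",edge(m0,range(265,353),184,199,-1),0)
rep("panel bottom",edge(m0,range(270,353),244,259,1),0)
rep("LCD top",edge(m0,range(268,300),198,207,-1),1)
rep("LCD bot",edge(m0,range(268,300),217,226,1),1)
# slot final, several images
pts=[]
for nm in("top11",):
    im=np.load(nm+".npy").astype(float).mean(2)
    for u in range(318,335):
        c=im[217:229,u]; b=np.median(c); w=np.clip(c-b-10,0,None); w[np.abs(np.arange(12)-w.argmax())>2]=0; pts.append((u,(w*np.arange(217,229)).sum()/w.sum()))
rep("slot",np.array(pts),3.3)
# initial slot, cols per row
P=[]
for v in range(213,231):
    c=m0[v,315:340]; b=np.median(c[5:20]); w=c.copy(); w[:4]=0; 
    j=315+4+(c[4:20]).argmax(); a=m0[v,j-3:j+4]-b; a=np.clip(a-10,0,None); P.append(((a*np.arange(j-3,j+4)).sum()/a.sum(),v))
P=np.array(P); q=np.array([rayplane("top",p,3.3) for p in P]); k=np.polyfit(q[:,1],q[:,0],1); print("init",np.arctan(k[0]),np.std(q[:,0]-np.polyval(k,q[:,1])))
E
```

```text
panel top tilt 0.0012 rms 0.22
panel bottom tilt 0.0012 rms 0.39
LCD top tilt 0.0028 rms 0.21
LCD bot tilt 0.005 rms 0.2
slot tilt 0.0278 rms 0.22
init -0.2964978623354305 0.11632616891483862
```

```bash
python3 - <<'E'
from kin import *
plan(*toolD(Dst(12)),8,2)
E
```

```text
[[[0.64,0.0,1.13],[-0.0,-0.0,-0.0],2],[[0.64,0.0,1.13],[-0.0,-0.0,-0.0],2],[[0.64,0.0,1.13],[-0.0,-0.0,-0.0],2],[[0.64,0.0,1.13],[-0.0,-0.0,-0.0],2],[[0.64,0.0,1.13],[-0.0,-0.0,-0.0],2],[[0.64,0.0,1.13],[-0.0,-0.0,-0.0],2],[[0.64,0.0,1.13],[-0.0,-0.0,-0.0],2],[[0.64,0.0,1.13],[-0.0,-0.0,-0.0],2]]
mm/row 13.0 deg/row 0.06
```

Request:
jog_arm(rows=[[[0.64,0,1.13],[0,-0.3,0],2],[[0.64,0,1.13],[0,0,0],2],[[0.64,0,1.13],[0,0,0],2],[[0.64,0,1.13],[0,0,0],2],[[0.64,0,1.13],[0,0,0],2],[[0.64,0,1.13],[0,0,0],2],[[0.64,0,1.13],[0,0,0],2],[[0.64,0,1.13],[0,0,0],2],[[0,0,0],[0,0,0],2]])

```text
clock: 27.58
position: [466.9, -211.5, 135.6]
ee_rot: [0.966, -0.001, -0.26, 0.0]
contact_force: [0.4, 0.5, -0.5]
gripper_width: 25.0
```

```bash
python3 - <<'E'
from kin import *
drv(); plan(*toolD(Dst(0.8)),4,2)
E
```

```text
t 27.57 p [ 466.9 -211.5  135.6] x [ 0.865 -0.003 -0.501] z [-0.501  0.001 -0.865] F [ 0.4  0.5 -0.5] M [-0.02 -1.19 -0.01] g 25.0 j [-0.083  0.544 -0.108  0.041 -1.442  1.635]
drv o [ 475.6 -211.5  106.1] z [0.002 0.001 1.   ] tip [ 475.4 -211.6   31.1]
tip r,u,h [ 215.5 -103.1   12.7] th 0.061 tilt r,u deg [-0.04 28.77]
[[[0.16,0.0,0.21],[-0.0,0.0,-0.0],2],[[0.16,0.0,0.21],[-0.0,0.0,-0.0],2],[[0.16,0.0,0.21],[-0.0,0.0,-0.0],2],[[0.16,0.0,0.21],[-0.0,0.0,-0.0],2]]
mm/row 2.6 deg/row 0.06
```

Request:
jog_arm(rows=[[[0.16,0,0.21],[0,0,0],2],[[0.16,0,0.21],[0,0,0],2],[[0.16,0,0.21],[0,0,0],2],[[0.16,0,0.21],[0,0,0],2],[[0,0,0],[0,0,0],2],[[0.04,0,0.07],[0,0,0],2],[[0,0,0],[0,0,0],2]])

```text
clock: 28.45
position: [468.9, -211.6, 125.5]
ee_rot: [0.966, -0.001, -0.258, 0.0]
contact_force: [0.2, -0.0, -2.5]
gripper_width: 25.1
```

```bash
python3 - <<'E'
from kin import *
drv()
E
```

```text
t 28.45 p [ 468.9 -211.6  125.5] x [ 0.867 -0.003 -0.499] z [-0.499  0.    -0.867] F [ 0.2 -0.  -2.5] M [-0.   -1.17  0.02] g 25.1 j [-0.083  0.556 -0.114  0.042 -1.421  1.634]
drv o [ 477.7 -211.7   96. ] z [-0.     0.001  1.   ] tip [ 477.7 -211.8   21. ]
tip r,u,h [ 215.8 -106.2    2.8] th 0.061 tilt r,u deg [-0.07 28.64]
```

Request:
jog_arm(rows=[[[0.05,0,0.09],[0,0,0],2],[[0,0,0],[0,0,0],2],[[0,0,0],[0,0,0],2]])

```text
clock: 28.82
position: [469.0, -211.6, 124.5]
ee_rot: [0.966, -0.001, -0.258, 0.0]
contact_force: [-0.0, -0.4, -0.9]
gripper_width: 25.3
```

```bash
python3 - <<'E'
from kin import *
drv()
E
```

```text
t 28.82 p [ 469.  -211.6  124.5] x [ 0.867 -0.003 -0.499] z [-0.499  0.    -0.867] F [-0.  -0.4 -0.9] M [ 0.   -1.08  0.  ] g 25.3 j [-0.083  0.557 -0.115  0.042 -1.419  1.634]
drv o [ 477.8 -211.7   95. ] z [-0.     0.001  1.   ] tip [ 477.8 -211.8   20. ]
tip r,u,h [ 215.8 -106.6    2. ] th 0.061 tilt r,u deg [-0.08 28.63]
```

Force is beginning to unload, so the guard is on the plate. Release and rise vertically.

Request:
jog_arm(rows=[[[0,0,0],[0,0,0],3.5],[[0,0,0],[0,0,0],5.5],[[0,0,0],[0,0,0],8.5],[[0,0,0],[0,0,0],8.5],[[-0.5,0,-0.87],[0,0,0],8.5],[[-0.75,0,-1.3],[0,0,0],8.5],[[-1,0,-1.73],[0,0,0],8.5],[[-1,0,-1.73],[0,0,0],8.5],[[-1,0,-1.73],[0,0,0],8.5],[[-1,0,-1.73],[0,0,0],8.5]])

```text
clock: 30.08
position: [468.8, -211.5, 231.3]
ee_rot: [0.966, -0.001, -0.258, 0.0]
contact_force: [0.4, -0.6, -0.4]
gripper_width: 84.9
```

Request:
jog_arm(rows=[[[-1,0,-1.73],[0,0,0],8.5],[[-0.5,0,-0.87],[0,0,0],8.5],[[0,0,0],[0,0,0],8.5]])

```text
clock: 30.45
position: [469.0, -211.4, 260.3]
ee_rot: [0.966, -0.002, -0.257, 0.0]
contact_force: [-0.1, -0.0, -1.2]
gripper_width: 85.0
```

```bash
python3 - <<'E'
from kin import *
st()
for c in("scene","top"):
    im=eyes.get_image(c); np.save(c+"12.npy",im); cv2.imwrite(f"pics/{c}12.png",im[:,:,::-1])
im=np.load("scene12.npy")[150:310,150:350]; cv2.imwrite("pics/scene12z.png",cv2.resize(im,None,fx=4,fy=3.75,interpolation=cv2.INTER_CUBIC)[:,:,::-1])
E
```

```text
t 30.45 p [ 469.  -211.4  260.3] x [ 0.868 -0.003 -0.497] z [-0.497  0.    -0.868] F [-0.1 -0.  -1.2] M [-0.02 -0.98  0.02] g 85.0 j [-0.083  0.438  0.049  0.041 -1.701  1.645]
```

View pics/scene12z.png

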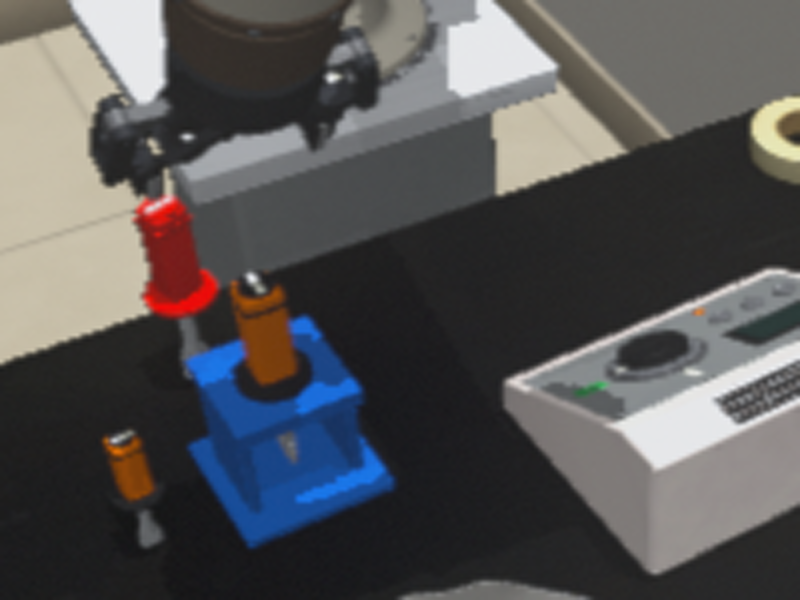

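View pics/top12.png

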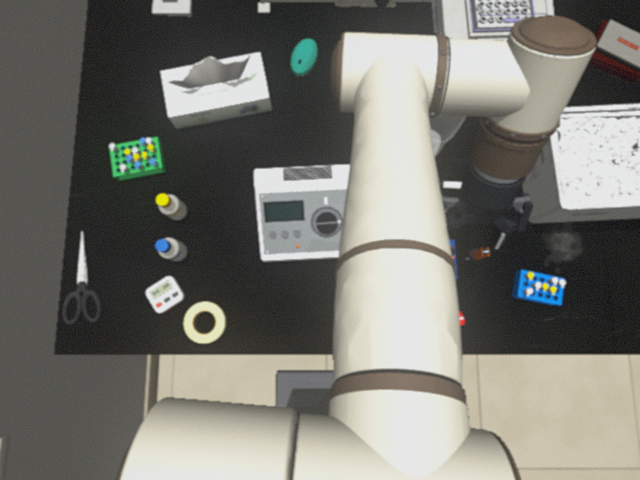

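```bash
python3 - <<'E'
from h import *
print(arm.job_done())
E
```

```text
the job is handed in; nothing more can be done
None
```

I turned the selector to the green mark with the orange screwdriver and put the screwdriver back in its stand. I handed the job in at 30.5 s on the robot's clock, against the 51 s limit.

**Extra grasp:** My first, straight-down grasp could not reach the panel, because the joint limits ruled it out. I put the screwdriver back in the stand and took it again with the tool tilted 30° to the handle. The first approach stopped about 50 mm short of the panel and touched nothing.

**Turn:** The blade touched the slot floor with about 2 N. I turned the screwdriver clockwise to 1.645 rad to take up the play, then turned it back by that amount and withdrew.

**Last checks:**
- **Selector angle:** The best fit of the slot in the top picture gives about 1.545 rad, roughly 0.03 short of the green mark at 1.571. The estimates differ: the screwdriver's own angle less the play gives 1.57, and coarser picture readings gave 1.50 to 1.55. I did not correct this further.
- **Screwdriver:** The scene picture shows it upright with its guard on the plate. The gripper is open and clear, with the TCP at z = 260 mm.
- **Bystanders:** The timer, tape roll, bottles and the two other screwdrivers look unmoved. The arm partly hid the marker in the last top picture, so I could not confirm its place fully; the arm never came near it at bench height.
- **Contact force:** Readings taken between moves never exceeded about 6 N, and only the screwdriver touched the control unit.

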